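# Snug the casting clamp with a socket wrench

## Task

Tighten the nut of the strap clamp that holds the bronze casting on the stump: set the socket wrench on the nut and turn it clockwise in short swings between the two steel pins, lifting it off for each new bite, until the nut is snug against its stop: firm, held there for a moment, but not forced. Turn the nut only with the wrench, and finally stand the wrench back upright on its socket on the plywood board, leaving the other things where they are.

Things in the scene. Friction and masses are not known exactly. Their poses are not given: they have to be found in the camera images.
- stand: fixed work stand: round stump slab (radius 135, top 40 mm above the bench) with a steel strap, a hex nut on a stud, two upright pins and a clamped bronze lotus casting (143 high, foot radius 52). Origin on the bench under the stud axis; z up; slab centre 65 mm and casting axis 115 mm along its +x. A wooden block (90 x 35 mm, top at 90) stands at x 120, y 82 mm
- pin_left (a point): foot of a steel pin, 59 degrees from the stand's -x (its +y side), 45 mm from the stud axis, 40 mm above the bench. Radius 4 (head 5.5), top 110 mm above the bench. A seated wrench's handle can only point between the pins: up to about 43 degrees either side of the stand's -x
- pin_right (a point): foot of a steel pin, 59 degrees from the stand's -x (its -y side), 45 mm from the stud axis, 40 mm above the bench. Radius 4 (head 5.5), top 110 mm above the bench. A seated wrench's handle can only point between the pins: up to about 43 degrees either side of the stand's -x
- clampnut (a joint): turn of the hex nut in rad, growing as it is tightened (clockwise from above); starts between 0 and 0.35, hard stop at 2.1. It stays where it is left and takes a steady 0.5 N m to turn; at the stop it is snug with 0.8 to 1.3 N m on it (9 to 15 N at 85 mm), above 1.6 N m it is forced. One pair of its flats faces along (stand yaw minus this value), the others every 60 degrees
- nut_top (a point): centre of the nut's upper face, on the stud axis, 65.5 mm above the bench. Steel hex nut, 30 mm across flats, 17 high, its upper 3 mm narrowed to 27 as a lead-in; the stud (radius 8) rises 5.5 mm above it. With the wrench seated (socket roof on the stud) the socket's mouth lies 14.5 mm below this point; the hex has about 7 degrees of play either way
- wrench: loose socket wrench, 0.28 to 0.44 kg, standing on its socket: round steel head 41 mm wide, 48 high, hexagonal socket 32 mm across flats, 20 deep in its lower end, and a level handle bar. Origin at the centre of the socket's mouth (bottom), z up; the handle runs along its -x, 14 wide, 16 high, centre 40 above the mouth, to 130 mm from the axis. Socket flats face along its x and every 60 degrees
- wrench_grip (a point): a good place to grip the handle: centre of the bar, 85 mm from the socket axis, 40 mm above the mouth
- board: fixed plywood board, 190 (x) by 170 (y) by 12 mm thick, lying on the bench; origin at the centre of its underside. The wrench starts on it and must end on it
- cup: loose white cup, 80 mm wide, 100 high; origin at the centre of its base. A bystander
- hammer: loose hammer, 200 mm long, lying on the bench. A bystander
- finial: loose small bronze finial, 52 mm wide, 63 high, standing on the stump slab beside the casting; origin at the centre of its base. A bystander
Not all that is in view belongs to the job. Leave any orange or pink look-alike of the wrench alone.

How it is judged:
On the way, in this order (a step that is already met when the one before it is completed fails the run):
1. the socket is seated down over the nut (z of wrench in the frame of nut_top below -0.01 m and horizontal distance between wrench and nut_top below 0.005 m), for 0.1 s.
2. the nut has been turned with the wrench through a first swing or more (value of joint clampnut above 0.45 rad), for 0.1 s.
3. the socket is lifted clear of the nut for a new bite (z of wrench in the frame of nut_top above 0.001 m), for 0.1 s.
4. the socket is seated on the nut again and holds it snug against its stop (value of joint clampnut above 2 rad and z of wrench in the frame of nut_top below -0.008 m and contact force between wrench and clampnut above 58 N), for 0.1 s.
At the end, for the whole second after the job is handed in: the nut is within 0.1 rad of its stop (joint above 2.0 of 2.1) and the wrench stands released and at rest on its socket on the plywood board, upright within 0.08 rad, its socket axis within the board's edges (value of joint clampnut above 2 rad and angle between wrench's own z axis and vertical below 0.08 rad and z of wrench in the frame of board between 0.008 and 0.016 m and x of wrench in the frame of board between -0.095 and 0.095 m and y of wrench in the frame of board between -0.085 and 0.085 m and linear speed of wrench below 0.02 m/s); the robot touches nothing.
It fails at once if the wrench forces the nut (more than 170 N in all on its flats, about 1.7 to 2 N m) (contact force between wrench and clampnut above 170 N).
It fails at once if the fingers touch the nut (contact force between the fingers and clampnut above 1 N).
It fails at once if the cup is moved more than 20 mm (distance of cup from where it was at the start of the episode above 0.02 m).
It fails at once if the hammer is moved more than 20 mm (distance of hammer from where it was at the start of the episode above 0.02 m).
It fails at once if the finial is moved more than 20 mm (distance of finial from where it was at the start of the episode above 0.02 m).
It also fails if it takes over 72 s, if anything falls off the work surface, if the arm or the gripper's body presses on something with over 40 N, if the wrist force passes 120 N, or if a joint passes its speed limit or range.

## Robot

A 6-joint arm with a two-finger parallel gripper is mounted at the origin on the work surface. World frame = base frame: x ahead of the robot, y to its left, z up, the work surface at z = 0. Lengths are in m, angles in rad, forces in N, time in s.
With the tool pointing down it reaches from about 0.3 to 0.875 m from the base axis. Payload 4.2 kg.
Tool frame: the origin (TCP) lies on the centre line of the jaws, within the pads' length; the fingertips stand 11 mm ahead of it and the grasp point (between the pads) lies 8 mm behind it (r.finger_overhang is the distance from the TCP to the fingertips, in m); z points along the fingers, x is the direction in which the jaws open and shut, and the axes are right-handed (so a half turn about z gives the same grasp; the last joint's range is limited). The gripper opens to 85 mm and grips with 20 to 120 N. Pads are 22 mm wide; open, the fingers measure 114 mm over their backs; the gripper's body (76 mm by 85 mm) begins 54 mm behind the grasp point. The pads swing forward as they close: fully open they stand 13 mm farther back than shut.
Start: joints at [-1.225, 0.32, 1.565, -0, 1.257, -0.02], TCP at [0.206, -0.537, 0.242] pointing down, gripper open.
Joint ranges: [-3.11, 3.11], [-0.84, 2.01], [0.21, 2.61], [-1.34, 4.49], [0.05, 2.63], [-2.56, 2.56]. Speed limits (rad/s): [2.57, 2.57, 3.14, 3.14, 3.14, 3.14].

## Interface

Orientations are given as [roll, pitch, yaw] about the fixed x, y, z axes, in that order (R = Rz(yaw) Ry(pitch) Rx(roll)).
In Python, from plant import r gives the robot as it stands. The module is installed in compiled form; this text tells all that it offers.
- The arm moves only by the tool servo_tool, never from a script. Its argument "deltas" is one flat list of numbers, 4 for each row, row after row: the shift along the tool's x, y, z in mm, then the turn about the tool's z in degrees. A call has 1 to 12 rows; each row shifts and turns the commanded pose from where the row before left it, along the tool's axes as they then stand; what a row does not reach is not made up. A row lasts 1/10 s, in which the tool goes at most 50 mm and 8.59 degrees, less where a joint would pass 70% of its speed; a pose out of reach is approached as far as the arm can. A call with a gripper value outside its range is refused whole. "hand" is the finger opening in mm, from 0 to 85.4, set as the call begins (left out, the last holds). The fingers move at their own pace and stop on an object; "newtons" is the grip in N (left out, the last holds). Time passes only in rows, so rows that do not move let the fingers close. It gives the time, the measured TCP pose, the force and the opening at its end, in the units of the state.
- r.state(): the state, without advancing time (a new reading comes with each control period).
- r.read_camera(name): name is "scene" or "top"; returns a dict with "image" (420x560x3 uint8, red, green, blue), "range_z" (420x560 float32, m along the optical axis (not along the pixel's ray), 0 where there is no reading), "camera_matrix" (3x3 intrinsics, pixels), "rvec" (rotation vector, rad) and "tvec" (3), from world to camera coordinates, as OpenCV has them. Camera axes: x right, y down, z forward; pixel columns grow to the right and rows downward; lengths in m; the calibration is good to about 2 mm. A picture is of the moment at which its call begins.
- r.close_job(): hands the job in, once; it reports no verdict.
Trained networks look in the newest picture that a camera, given by its name, has taken for a name from the list of things; names that differ only in an ending like _2 or _b are one class to them, and where a whole thing is asked for, a point or a joint stands for the part that bears it (a point fixed in the world has none). Each returns a list of dicts, best first, with "score" (0 to 1); they miss things now and then, are a little off and sometimes report something else, mostly with a low value. They report only what shows in the picture. A call takes as long as a camera call. They do not tell look-alikes from the thing itself.
- r.boxes_of(camera, thing): "at" ([column, row] as shares, 0 to 1, of the picture: columns of its width, rows of its height, amid what is visible of it).
- r.landmark_of(camera, thing): "at" ([column, row] as shares, 0 to 1, of the picture: columns of its width, rows of its height: a listed point, or the origin of a listed thing).
The state is a dict: "clock": time; "joint_pos": joint angles; "dq": joint speeds; "joint_efforts": joint torques, N m; "ee_pos": TCP position; "ee_rot": TCP orientation; "ft_force": force on the tool from outside, world axes, zero at the start; "torque": the same for the moment, N m; "finger_gap": finger opening in m.
Only numpy, scipy, OpenCV 4.12 (cv2) and the standard library are available. Lean on these libraries where they do the work, as an engineer would, in place of code of your own. Each camera call takes 0.05 s, during which the arm holds its last target.

## Working session

There is one attempt and no reset: what is moved stays moved. The work goes in short steps, Python scripts to look and compute and a tool call to move; the robot and the scene stay as the last step left them, time stands still between calls to the robot, and variables do not carry over. Pictures are saved under pics/ and viewed, and the job is handed in when it is done.

Besides the shell and the picture viewer there is one more tool, called after "Request:" in YAML: its name, and indented under it one key for each argument. servo_tool: Moves the arm, as the interface text tells. Its arguments: {"type":"object","properties":{"deltas":{"type":"array","items":{"type":"number"}},"hand":{"type":"number"},"newtons":{"type":"number"}},"required":["deltas"]}

```bash
mkdir -p pics; ls; cat > h.py <<'E'
import numpy as np, cv2
from plant import r
def cam(n):
    d=r.read_camera(n); return d
def save(d,f,crop=None,s=1):
    im=d["image"][:,:,::-1]
    if crop: c0,r0,c1,r1=crop; im=im[r0:r1,c0:c1]
    if s!=1: im=cv2.resize(im,None,fx=s,fy=s,interpolation=cv2.INTER_CUBIC)
    cv2.imwrite("pics/"+f,im)
def RT(d):
    return cv2.Rodrigues(np.array(d["rvec"],float))[0],np.array(d["tvec"],float).ravel()
def ray_z(d,u,v,z):
    R,t=RT(d);K=np.array(d["camera_matrix"]);c=-R.T@t
    w=R.T@np.linalg.inv(K)@np.array([u,v,1.]);s=(z-c[2])/w[2]
    return c+s*w
def pt(d,u,v):
    R,t=RT(d);K=np.array(d["camera_matrix"])
    Z=d["range_z"][int(round(v)),int(round(u))]
    return R.T@(np.linalg.inv(K)@np.array([u,v,1.])*Z-t)
def cloud(d):
    R,t=RT(d);K=np.array(d["camera_matrix"]);Z=d["range_z"].astype(float)
    v,u=np.mgrid[:Z.shape[0],:Z.shape[1]]
    P=np.stack([u,v,np.ones_like(u)],-1)@np.linalg.inv(K).T*Z[...,None]
    return (P-t)@R   # R^T(p-t)
def proj(d,p):
    return cv2.projectPoints(np.array(p,float).reshape(-1,3),np.array(d["rvec"],float),np.array(d["tvec"],float),np.array(d["camera_matrix"]),None)[0].reshape(-1,2)
E
python3 - <<'E'
from h import *
print(r.state())
for n in("scene","top"):
    d=cam(n);save(d,n+"0.png")
    for t in ["stand","pin_left","pin_right","nut_top","clampnut","wrench","wrench_grip","board","cup","hammer","finial"]:
        l=r.landmark_of(n,t)
        print(n,t,[(round(x["at"][0]*560,1),round(x["at"][1]*420,1),round(x["score"],2)) for x in l])
E
```

```text
pics
{'clock': 0.0, 'joint_pos': array([-1.22499209e+00,  3.20306809e-01,  1.56566547e+00, -1.75166642e-06,
        1.25739168e+00, -2.00468610e-02]), 'dq': array([-0.00098216, -0.00183259, -0.00066704,  0.00091733,  0.00091687,
       -0.00049604]), 'joint_efforts': array([ 7.44096633e-04, -4.15517592e+01, -2.34159869e+01,  2.45467063e-04,
        7.97253801e-03, -1.10829311e-05]), 'ee_pos': array([ 0.20552589, -0.53653367,  0.24147894]), 'ee_rot': array([-3.14155881e+00,  1.77098424e-03, -1.20494465e+00]), 'ft_force': array([ 0.80905081, -0.2218029 , -0.29499074]), 'torque': array([0.0520571 , 0.01736582, 0.01176374]), 'finger_gap': 0.08506650744105025}
scene stand [(276.4, 145.5, 0.21)]
scene pin_left [(235.6, 218.3, 0.94)]
scene pin_right [(196.2, 232.9, 0.61)]
scene nut_top [(216.2, 227.1, 0.58)]Traceback (most recent call last):
  File "<stdin>", line 6, in <module>
ValueError: it knows: board, cup, finial, hammer, nut_top, pin_left, pin_right, stand, wrench, wrench_grip
```

```bash
python3 - <<'E'
from h import *
for n in("scene","top"):
    d=cam(n);save(d,n+"0.png")
    for t in ["stand","pin_left","pin_right","nut_top","wrench","wrench_grip","board","finial","cup","hammer"]:
        l=r.landmark_of(n,t)
        print(n,t,[(round(x["at"][0]*560,1),round(x["at"][1]*420,1),round(x["score"],2)) for x in l])
print(r.state()["clock"])
E
```

```text
scene stand [(218.5, 245.9, 0.89)]
scene pin_left [(233.3, 219.2, 0.84)]
scene pin_right []
scene nut_top [(217.7, 231.2, 0.73)]
scene wrench [(410.9, 150.7, 0.93), (396.7, 310.2, 0.63), (370.0, 205.8, 0.58)]
scene wrench_grip [(419.0, 265.6, 0.89), (451.2, 141.8, 0.58)]
scene board [(358.8, 200.0, 0.96)]
scene finial [(184.0, 289.6, 0.64)]
scene cup [(275.8, 180.3, 0.81), (182.7, 289.6, 0.54)]
scene hammer [(279.1, 149.5, 0.72)]
top stand [(348.6, 214.5, 0.73)]
top pin_left [(335.4, 226.7, 0.66)]
top pin_right [(372.2, 224.5, 0.91)]
top nut_top [(356.2, 211.3, 0.44)]
top wrench [(226.2, 108.8, 0.76), (205.9, 200.9, 0.68), (138.9, 249.7, 0.63)]
top wrench_grip [(193.2, 236.5, 0.87), (190.5, 123.3, 0.83)]
top board [(212.6, 214.6, 0.64)]
top finial [(391.9, 173.1, 0.84), (276.3, 265.8, 0.39)]
top cup [(276.7, 267.7, 0.71)]
top hammer [(261.5, 309.1, 0.95)]
1.35
```

View pics/scene0.png

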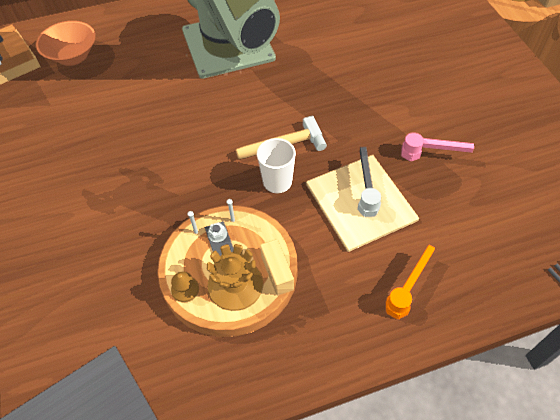

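View pics/top0.png

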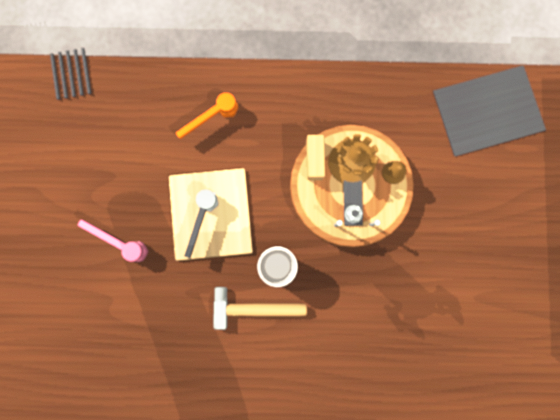

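The scene shows three wrench-like things: the steel one on the board (scene 370,203; top 206,200), an orange one (scene 399,303; top 227,104) and a pink one (scene 413,147; top 134,251). The steel one with the dark handle, standing on the plywood, fits the description. I'll confirm it in a crop and measure it.

```bash
python3 - <<'E'
from h import *
d=cam("top");save(d,"topw.png",(160,160,260,270),5); save(d,"tops.png",(280,110,430,260),5)
np.set_printoptions(precision=4,suppress=True)
R,t=RT(d);print("top cam c",-R.T@t, R, d["camera_matrix"])
C=cloud(d); np.save("top.npy",C)
for n,u,v in [("head",205,200),("grip",196,230),("board",230,240),("bench",150,300),("nut",353,213),("pinL",339,224),("pinR",376,224),("slab",385,215),("cup",277,267),("stud",353,211)]:
    print(n,C[v,u])
d2=cam("scene");save(d2,"scs.png",(150,180,310,340),5);save(d2,"scw.png",(300,140,430,260),5)
R,t=RT(d2);print("scene c",-R.T@t)
C2=cloud(d2)
for n,u,v in [("head",370,198),("grip",366,170),("nut",216,232),("board",340,220),("slab",270,300)]:
    print(n,C2[v,u])
E
```

```text
top cam c [ 0.49   -0.0151  1.113 ] [[ 0.02   -0.9998  0.0062]
 [-0.9947 -0.0206 -0.1004]
 [ 0.1006 -0.0042 -0.9949]] [[495.9074   0.     278.2824]
 [  0.     495.9074 208.8423]
 [  0.       0.       1.    ]]
head [0.6123 0.1375 0.0591]
grip [0.5476 0.1541 0.0607]
board [0.5298 0.0861 0.0096]
bench [0.3943 0.2591 0.0027]
nut [ 0.5898 -0.1775  0.0702]
pinL [ 0.5629 -0.1428  0.1119]
pinR [ 0.5645 -0.218   0.1107]
slab [ 0.5895 -0.2511  0.0436]
cup [ 0.4722 -0.0195  0.0031]
stud [ 0.5938 -0.1771  0.0731]
scene c [ 1.155  -0.2153  0.97  ]
head [0.6242 0.1329 0.065 ]
grip [0.5528 0.156  0.0596]
nut [ 0.5994 -0.1817  0.0681]
board [0.6223 0.0724 0.0105]
slab [ 0.7567 -0.124   0.0392]
```

View pics/topw.png

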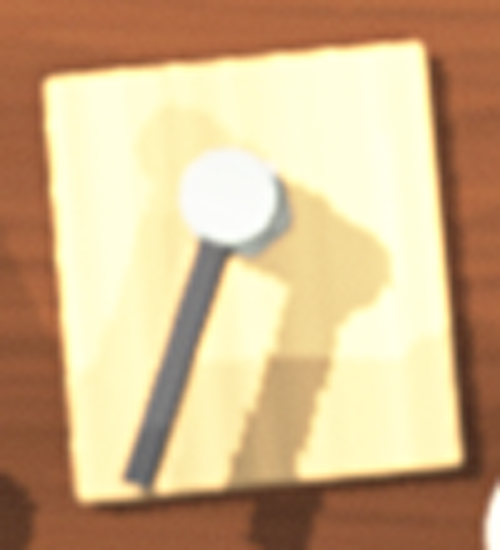

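View pics/tops.png

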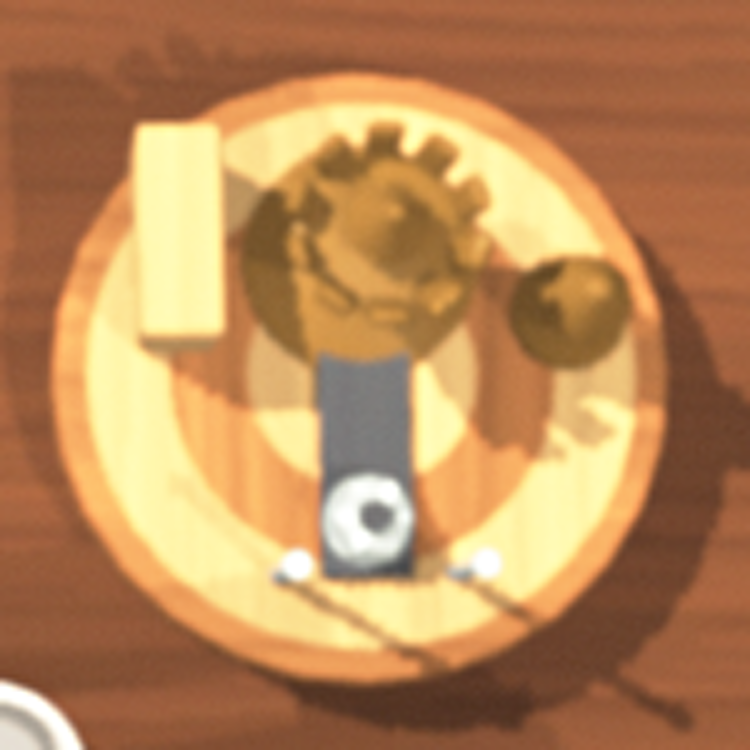

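View pics/scs.png

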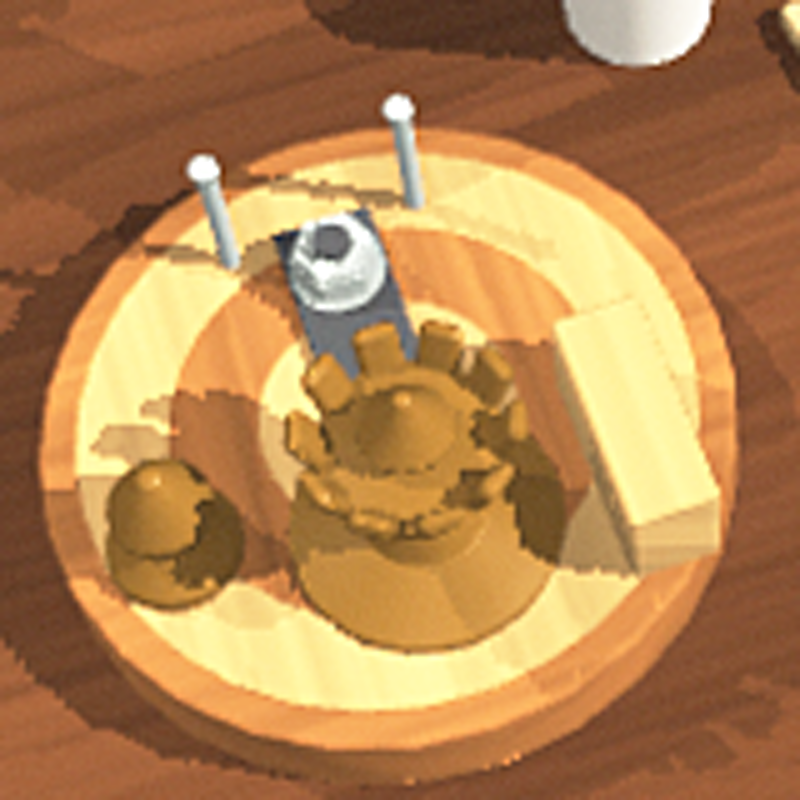

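```bash
cat >> h.py <<'E'
def fitwrench(C,lo,hi,x0,x1,y0,y1):
    m=(C[...,2]>lo)&(C[...,2]<hi)&(C[...,0]>x0)&(C[...,0]<x1)&(C[...,1]>y0)&(C[...,1]<y1)
    P=C[m]; return P,m
E
python3 - <<'E'
from h import *
np.set_printoptions(precision=4,suppress=True)
from scipy.optimize import least_squares
for n in ("top","scene"):
    d=cam(n);C=cloud(d)
    P,m=fitwrench(C,.048,.072,.42,.72,.05,.25)
    print(n,len(P),P.mean(0),P[:,2].std())
    # model fit: shape mask = head disc r20.5 + bar; maximise via distance: points should lie inside shape & cover it
    # use grid of pixels: project model silhouettes
    v,u=np.nonzero(m); 
    mask=m.astype(np.uint8)
    def model(p):
        x,y,yaw=p; c,s=np.cos(yaw),np.sin(yaw)
        a=np.linspace(0,2*np.pi,60)
        head=np.c_[x+.0205*np.cos(a),y+.0205*np.sin(a),np.full(60,.060)]
        q=np.array([[0,.007],[-.13,.007],[-.13,-.007],[0,-.007]])
        bar=np.c_[x+c*q[:,0]-s*q[:,1],y+s*q[:,0]+c*q[:,1],np.full(4,.060)]
        return head,bar
    def raster(p):
        im=np.zeros((420*8//1,560*8),np.uint8) if 0 else np.zeros((420,560),np.uint8)
        big=np.zeros((420*4,560*4),np.uint8)
        for poly in model(p):
            q=((proj(d,poly)+.5)*4-.5)
            cv2.fillPoly(big,[np.round(q*16).astype(np.int32)],255,shift=4)
        return cv2.resize(big,(560,420),interpolation=cv2.INTER_AREA)/255.
    from scipy.optimize import minimize
    best=None
    f=lambda p:((raster(p*[1,1,1])-mask)**2).sum()
    for yaw0 in(-.2,-.3):
        s=minimize(f,np.array([.61,.137,yaw0]),method="Nelder-Mead",options=dict(initial_simplex=np.array([[.61,.137,yaw0],[.618,.137,yaw0],[.61,.143,yaw0],[.61,.137,yaw0-.1]]),xatol=1e-5,fatol=1e-3))
        print(s.x,np.degrees(s.x[2]),s.fun,mask.sum())
    if n=="top":
        ov=d["image"][:,:,::-1].copy()
        big=cv2.resize(ov[160:270,160:260],None,fx=5,fy=5)
        for poly in model(s.x):
            q=((proj(d,poly)-[160,160]+.5)*5-.5); cv2.polylines(big,[np.round(q).astype(np.int32)],True,(0,0,255),1)
        cv2.imwrite("pics/fit_top.png",big)
    # board corners
    Bm=(np.abs(C[...,2]-.012)<.005)&(d["image"][...,2]>140)&(C[...,1]>.0)&(C[...,1]<.3)&(C[...,0]>.4)&(C[...,0]<.75)
    B=C[Bm][:,:2]; rect=cv2.minAreaRect((B*1000).astype(np.float32)); print("board",rect)
E
```

```text
top 663 [0.5745 0.1476 0.0591] 0.0025807769717799546
[ 0.6152  0.1358 -0.2811] -16.107028796033404 23.034571318723568 663
[ 0.6157  0.1352 -0.2867] -16.42455687625184 27.566043829296426 663
board ((542.6846923828125, 152.01670837402344), (290.2960510253906, 262.0254821777344), 16.919870376586914)
scene 623 [0.5837 0.1475 0.0584] 0.0030137355122090872
[ 0.6208  0.1364 -0.28  ] -16.044924370075787 51.03915417147251 623
[ 0.6214  0.1361 -0.2832] -16.22805409041186 50.81131872356786 623
board ((537.969970703125, 156.39906311035156), (300.0510559082031, 276.4317932128906), 17.818273544311523)
```

```bash
python3 - <<'E'
from h import *
d=cam("top");save(d,"tp2.png",(325,195,390,235),12)
d=cam("scene");save(d,"sp2.png",(175,190,245,260),10)
E
```

```text
(no output)
```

View pics/fit_top.png

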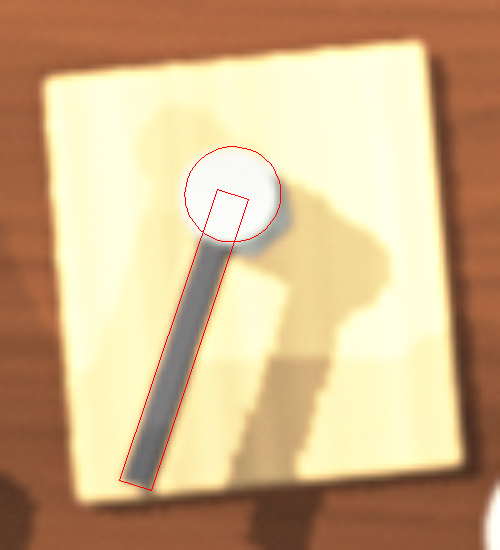

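View pics/tp2.png

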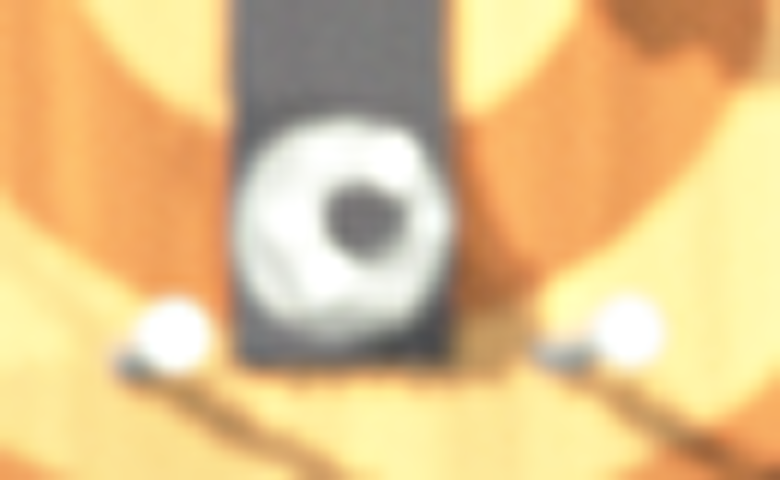

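View pics/sp2.png

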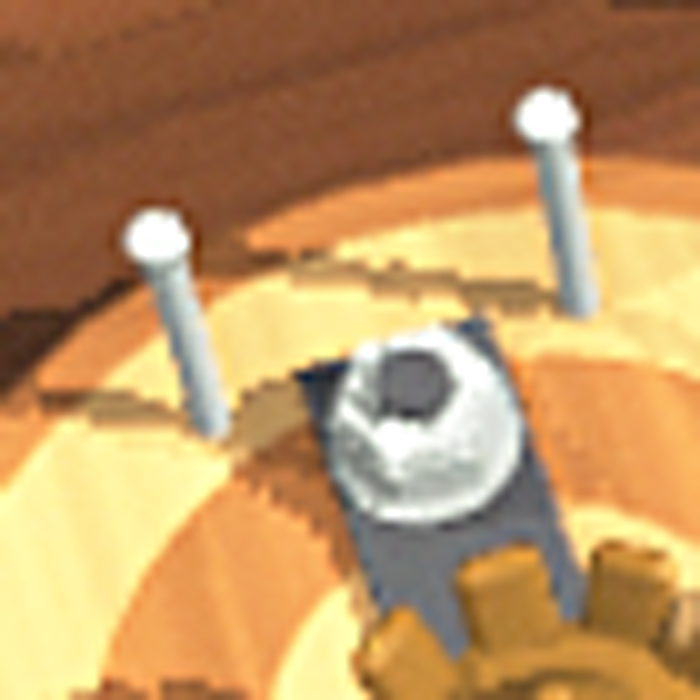

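```bash
python3 - <<'E'
from h import *
np.set_printoptions(precision=4,suppress=True)
from scipy.optimize import least_squares
D={n:cam(n) for n in("top","scene")}
obs={"top":np.array([[338.87,222.46],[376.9,222.2],[354.87,212.7]]),"scene":np.array([[229.15,201.15],[190.25,213.25],[215.85,227.75]])}
for n in D:
    for o,z in zip(obs[n],(.108,.108,.071)): print(n,ray_z(D[n],*o,z))
def pts(p,zp=.108):
    x,y,w=p;a=np.radians(59)
    L=np.array([[-.045*np.cos(a),.045*np.sin(a)],[-.045*np.cos(a),-.045*np.sin(a)],[0,0]])
    R=np.array([[np.cos(w),-np.sin(w)],[np.sin(w),np.cos(w)]])
    return np.c_[L@R.T+[x,y],[zp,zp,.071]]
for sel in (["top"],["scene"],["top","scene"]):
    s=least_squares(lambda p:np.concatenate([(proj(D[n],pts(p))-obs[n]).ravel() for n in sel]),[.59,-.18,0])
    print(sel,s.x,np.degrees(s.x[2]),s.fun)
# slab circle from top: cloud
C=cloud(D["top"])
m=(np.abs(C[...,2]-.04)<.006)&(np.hypot(C[...,0]-.65,C[...,1]+.18)<.2)
P=C[m][:,:2]; (c,rad)=cv2.minEnclosingCircle((P*1000).astype(np.float32)); print("slab",c,rad,len(P))
# head centroid by bright colour
im=D["top"]["image"].astype(int)
sub=im[185:215,190:220]; 
mm=(sub.min(-1)>195)&((sub.max(-1)-sub.min(-1))<40)
v,u=np.nonzero(mm);print("bright head",u.mean()+190,v.mean()+185,mm.sum(),"expect",np.pi*(20.5e-3*496/1.05)**2,ray_z(D["top"],u.mean()+190,v.mean()+185,.060))
# block, casting for yaw check
mb=(np.abs(C[...,2]-.09)<.006)&(C[...,1]>-.16)&(C[...,1]<-.05)&(C[...,0]>.62)&(C[...,0]<.8)
print("block",cv2.minAreaRect((C[mb][:,:2]*1000).astype(np.float32)))
E
```

```text
top [ 0.5663 -0.143   0.108 ]
top [ 0.5684 -0.2204  0.108 ]
top [ 0.5905 -0.1814  0.071 ]
scene [ 0.5657 -0.1416  0.108 ]
scene [ 0.5677 -0.2187  0.108 ]
scene [ 0.5918 -0.1796  0.071 ]
['top'] [ 0.5905 -0.1812  0.026 ] 1.4870029756931882 [ 0.1089 -0.0164 -0.0242  0.0372 -0.0881 -0.0212]
['scene'] [ 0.5905 -0.1796  0.0248] 1.4201998994259568 [ 0.083   0.294   0.06    0.2726 -0.1452 -0.5627]
['top', 'scene'] [ 0.5905 -0.1803  0.0253] 1.4473455344498682 [-0.3238 -0.0387 -0.4559  0.0411 -0.4966 -0.0301 -0.2948  0.3965 -0.3229
  0.3931 -0.5124 -0.4526]
slab (658.0132446289062, -178.89097595214844) 136.30331420898438 7868
bright head 206.56268221574345 197.52769679300292 343 expect 294.60651699419134 [0.6176 0.1342 0.06  ]
block ((708.1354370117188, -96.44392395019531), (88.40218353271484, 34.220664978027344), 0.870765209197998)
```

The crop and fit confirm the steel wrench: head at (0.616, 0.135), yaw −16.1°, with its top 60 mm above the bench as expected. The stud is at (0.5905, −0.1803), stand yaw 1.4°, and the pins, block and slab agree. I'll move above the grip next.

Request:
servo_tool:
  deltas: [-26.6, -27.8, 2, 0, -26.6, -27.8, 2, 0, -26.6, -27.8, 2, 0, -26.6, -27.8, 2, 0, -26.6, -27.8, 2, 0, -26.6, -27.8, 2, 0, -26.6, -27.8, 2, 0, -26.6, -27.8, 2, 0, -26.6, -27.8, 2, 0, -26.6, -27.8, 2, 0]
  hand: 60

```text
clock: 2.75
ee_pos: [0.3706, -0.1877, 0.2225]
ee_rot: [-3.141, -0.001, -1.205]
ft_force: [0.3, -0.9, 0.2]
finger_gap: 0.0604
```

Request:
servo_tool:
  deltas: [-26.6, -27.8, 2, 0, -26.6, -27.8, 2, 0, -26.6, -27.8, 2, 0, -26.6, -27.8, 2, 0, -26.6, -27.8, 2, 0, -26.6, -27.8, 2, 0, -26.6, -27.8, 2, 0, -26.6, -27.8, 2, 0, -26.6, -27.8, 2, 0, -26.6, -27.8, 2, 0]

```text
clock: 3.75
ee_pos: [0.5351, 0.1603, 0.2023]
ee_rot: [-3.141, -0.0, -1.205]
ft_force: [0.5, -0.0, 0.6]
finger_gap: 0.0599
```

Request:
servo_tool:
  deltas: [0, 0, 10, 7.4, 0, 0, 10, 7.4, 0, 0, 10, 7.4, 0, 0, 10, 7.4, 0, 0, 10, 7.4, 0, 0, 0, 0]

```text
clock: 4.35
ee_pos: [0.5338, 0.1585, 0.151]
ee_rot: [3.139, -0.002, -1.85]
ft_force: [-0.7, 0.6, -0.4]
finger_gap: 0.0598
```

Request:
servo_tool:
  deltas: [0, 0, 20, 0, 0, 0, 20, 0, 0, 0, 20, 0, 0, 0, 20, 0, 0, 0, 17, 0, 0, 0, 9, 0, 0, 0, 0, 0]

```text
clock: 5.05
ee_pos: [0.5342, 0.1586, 0.0456]
ee_rot: [3.14, -0.001, -1.849]
ft_force: [0.3, 0.2, 0.5]
finger_gap: 0.0601
```

```bash
python3 - <<'E'
from h import *
d=cam("scene");save(d,"g1.png",(290,60,450,260),4);d=cam("top");save(d,"g1t.png",(160,150,260,270),5)
print(r.state()["ee_pos"],r.state()["ft_force"])
E
```

```text
[0.53521167 0.15885588 0.04699867] [-0.42728848 -0.09471881  0.78089859]
```

View pics/g1.png

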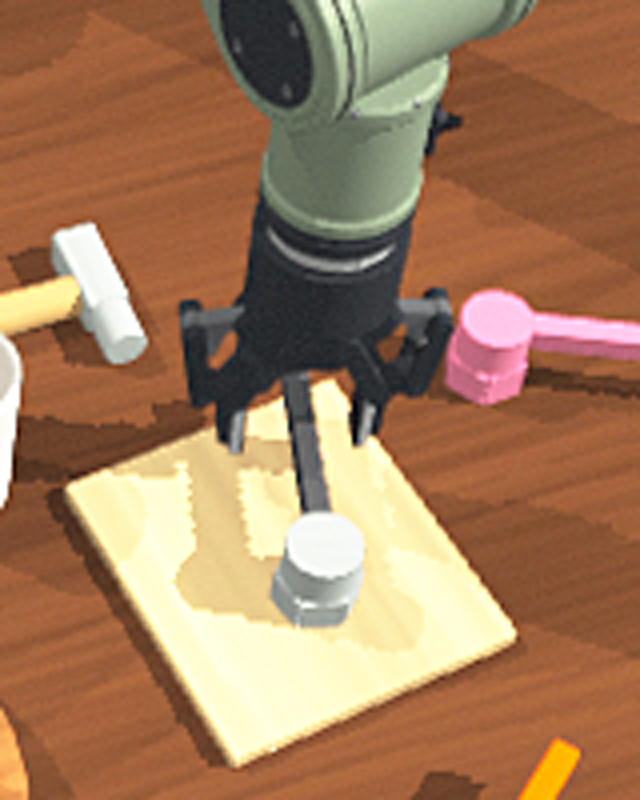

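The fingers straddle the dark handle centrally (crop 300,420), with the head at (320,560). I'll close on it and lift.

Request:
servo_tool:
  deltas: [0, 0, 1, 0, 0, 0, 0, 0, 0, 0, 0, 0, 0, 0, 0, 0, 0, 0, 0, 0, 0, 0, 0, 0, 0, 0, 0, 0]
  hand: 0
  newtons: 80

```text
clock: 5.85
ee_pos: [0.5349, 0.1589, 0.0457]
ee_rot: [-3.141, 0.001, -1.851]
ft_force: [-1.1, 0.9, 4.2]
finger_gap: 0.0126
```

Request:
servo_tool:
  deltas: [0, 0, -5, 0, 0, 0, -15, 0, 0, 0, -20, 0, 0, 0, -20, 0, 0, 0, -20, 0, 0, 0, -10, 0, 0, 0, 0, 0]

```text
clock: 6.55
ee_pos: [0.5348, 0.1587, 0.136]
ee_rot: [-3.14, 0.001, -1.851]
ft_force: [0.7, -0.1, -3.1]
finger_gap: 0.0127
```

```bash
python3 - <<'E'
from h import *
d=cam("scene");save(d,"g2.png",(290,60,450,260),4);d=cam("top");save(d,"g2t.png",(160,150,260,270),5)
s=r.state();print(s["ee_pos"],s["ee_rot"],s["ft_force"],s["torque"],s["finger_gap"],s["joint_pos"])
E
```

```text
[0.53374548 0.1584075  0.13423211] [ 3.13959939e+00 -1.35557817e-03 -1.85080396e+00] [ 0.14553349 -0.99890501 -4.01492216] [ 0.10717418  0.23957523 -0.05369755] 0.01255627940913535 [ 2.67913148e-01  3.82729378e-01  1.76254534e+00 -1.41317059e-04
  9.98725541e-01  2.11879511e+00]
```

View pics/g2.png

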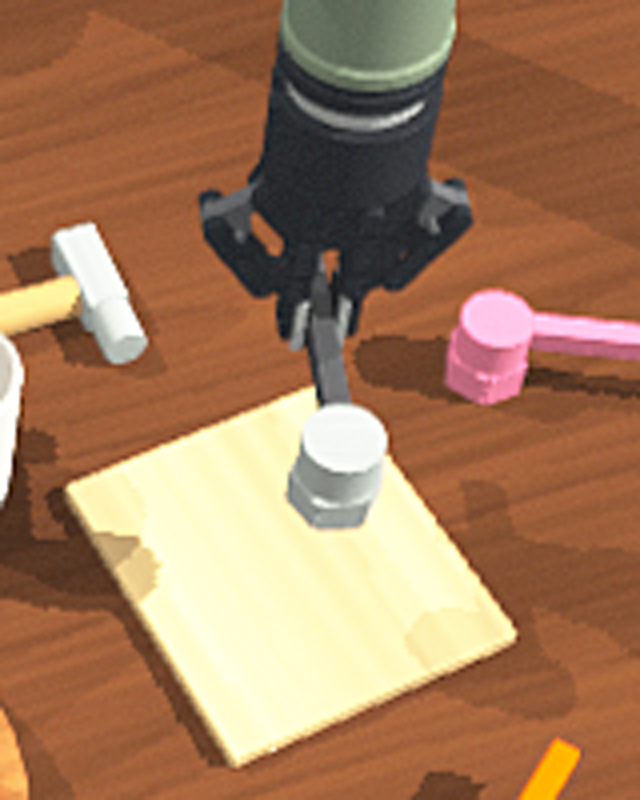

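```bash
cat >> h.py <<'E'
def headfit(d,tcp,zguess,near,dbg=None):
    """find head disc: range points near expected height & pos; return centre (x,y), z"""
    C=cloud(d);m=(np.abs(C[...,2]-zguess)<.012)&(np.hypot(C[...,0]-near[0],C[...,1]-near[1])<.026)
    P=C[m];z=np.median(P[:,2])
    return m,P,z
E
python3 - <<'E'
from h import *
np.set_printoptions(precision=4,suppress=True)
s=r.state();p=s["ee_pos"];yaw=s["ee_rot"][2]+np.pi/2
ex=np.array([np.cos(yaw),np.sin(yaw)]);near=p[:2]+.085*ex;print("expect",near,np.degrees(yaw))
for n in("top","scene"):
    d=cam(n);C=cloud(d)
    im=d["image"].astype(int)
    c=proj(d,[[near[0],near[1],.15]])[0]
    v,u=np.mgrid[:420,:560]
    w=(np.hypot(u-c[0],v-c[1])<20)&(im.min(-1)>120)&(im.max(-1)-im.min(-1)<35)
    m=w&(np.abs(C[...,2]-.15)<.007)
    P=C[m];print(n,c,m.sum(),"z",np.median(P[:,2]))
    # plane tilt
    A=np.c_[P[:,:2]-P[:,:2].mean(0),np.ones(len(P))];k=np.linalg.lstsq(A,P[:,2],rcond=None)[0];print("slope",k)
    cc,rad=cv2.minEnclosingCircle(np.argwhere(m)[:,::-1].astype(np.float32));uu=np.argwhere(m)[:,::-1].mean(0)
    e=cv2.fitEllipse(max(cv2.findContours(m.astype(np.uint8),cv2.RETR_EXTERNAL,cv2.CHAIN_APPROX_NONE)[0],key=len))
    print(cc,rad,uu,e)
    for q in(cc,uu,e[0]): print("  ",ray_z(d,*q,.150))
    big=cv2.resize(d["image"][:,:,::-1],None,fx=6,fy=6,interpolation=cv2.INTER_CUBIC) 
    x0,y0=int(c[0]-35)*6,int(c[1]-35)*6; cr=big[y0:y0+420,x0:x0+420].copy()
    a=np.linspace(0,2*np.pi,60);q=proj(d,np.c_[near[0]+.0205*np.cos(a),near[1]+.0205*np.sin(a),np.full(60,.150)])
    cv2.polylines(cr,[np.round((q+.5)*6-.5-[x0,y0]).astype(np.int32)],True,(0,0,255),1)
    cv2.imwrite("pics/h_%s.png"%n,cr)
E
python3 -c "
import cv2,numpy as np
cv2.imwrite('pics/hh.png',np.hstack([cv2.imread('pics/h_top.png'),cv2.imread('pics/h_scene.png')])[:, :800])"
```

```text
expect [0.6154 0.1349] -16.043255554948363
top [199.844  192.9296] 368 z 0.14675567296371797
slope [-0.0018  0.011   0.1469]
(199.0, 198.0) 14.560319900512695 [199.6033 195.1196] ((199.533447265625, 195.6612091064453), (18.85578727722168, 26.25185203552246), 18.190162658691406)
   [0.6054 0.1362 0.15  ]
   [0.6111 0.1352 0.15  ]
   [0.61   0.1353 0.15  ]
scene [374.2702 168.8973] 319 z 0.14633078502109223
slope [-0.0096 -0.0087  0.1464]
(374.7695617675781, 164.57826232910156) 14.685364723205566 [374.8495 169.2633] ((374.9270935058594, 170.05825805664062), (17.57868766784668, 20.560070037841797), 103.23802185058594)
   [0.6063 0.1401 0.15  ]
   [0.6166 0.1356 0.15  ]
   [0.6184 0.135  0.15  ]
```

View pics/hh.png

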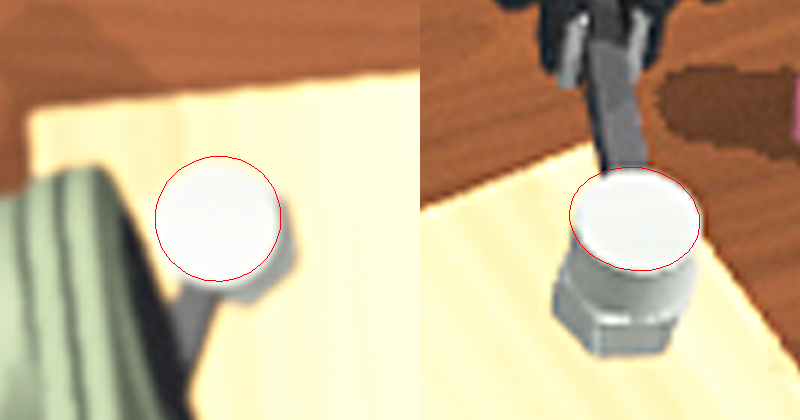

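The head matches the model circle in both views, so the socket axis is 85 mm ahead of the TCP and level. Next I'll carry it over the nut.

Request:
servo_tool:
  deltas: [0, 0, -15, 0, 0, 0, -20, 0, 0, 0, -20, 0, 0, 0, -11, 0, 15, -3, 0, 0, 25, -5, 0, 0, 30, -6, 0, 0, 30, -6, 0, 0, 30, -6, 0, 0, 30, -6, 0, 0, 30, -6, 0, 0, 30, -6, 0, 0]

```text
clock: 7.95
ee_pos: [0.5144, -0.0669, 0.1997]
ee_rot: [3.138, -0.001, -1.851]
ft_force: [1.2, -0.8, -3.4]
finger_gap: 0.0125
```

Request:
servo_tool:
  deltas: [30, -6, 0, 0, 30, -6, 0, 0, 25, -5, 0, -3.7, 11, -2, 0, -3.7, 5, 0, 0, 0, 0, 0, 10, 0, 0, 0, 20, 0, 0, 0, 15, 0, 0, 0, 0, 0]

```text
clock: 8.85
ee_pos: [0.5055, -0.1659, 0.1532]
ee_rot: [3.134, 0.001, -1.721]
ft_force: [0.1, -0.3, -3.5]
finger_gap: 0.0122
```

```bash
cat >> h.py <<'E'
S=np.array([.5905,-.1803]); SY=1.4; L=.085
def avg():
    P=[];Y=[];F=[]
    s=r.state(); return s
def plan(psi,z,cmd=None,n=3):
    """tool deltas (mm) from the present pose to wrench seated angle psi (deg, rel stand), TCP z; rotation last"""
    P=[];Y=[]
    for i in range(n):
        s=r.state();P.append(s["ee_pos"]);Y.append(s["ee_rot"][2])
        if i<n-1:r.read_camera("top")
    p=np.mean(P,0);y=np.mean(Y)
    ph=np.radians(psi+SY);t=S-L*np.array([np.cos(ph),np.sin(ph)])
    d=np.array([*t,z])-p
    X=np.array([np.cos(y),np.sin(y),0]);Yv=np.array([np.sin(y),-np.cos(y),0])
    ty=ph-np.pi/2
    e=p[:2]+L*np.array([np.cos(y+np.pi/2),np.sin(y+np.pi/2)])
    print("pos",p.round(4),"psi now",round(np.degrees(y)+90-SY,2),"axis off S (mm)",((e-S)*1e3).round(2),"mouth z",round(p[2]-.0335,4))
    print("tool dx dy dz mm",(1e3*np.array([d@X,d@Yv,-d[2]])).round(1),"turn deg",round(-np.degrees(ty-y),2),"F",s["ft_force"].round(1),"T",s["torque"].round(2),"clk",s["clock"])
E
python3 - <<'E'
from h import *
plan(-10,.1045)
for n in("scene","top"):
    d=cam(n)
    save(d,"a_%s.png"%n,(160,150,300,290) if n=="scene" else (290,130,430,270),5)
E
```

```text
pos [ 0.5065 -0.1664  0.1545] psi now -10.03 axis off S (mm) [0.08 1.2 ] mouth z 0.121
tool dx dy dz mm [ 1.2 -0.1 50. ] turn deg -0.03 F [ 0.   0.3 -3.4] T [ 0.08  0.15 -0.07] clk 8.95
```

View pics/a_scene.png

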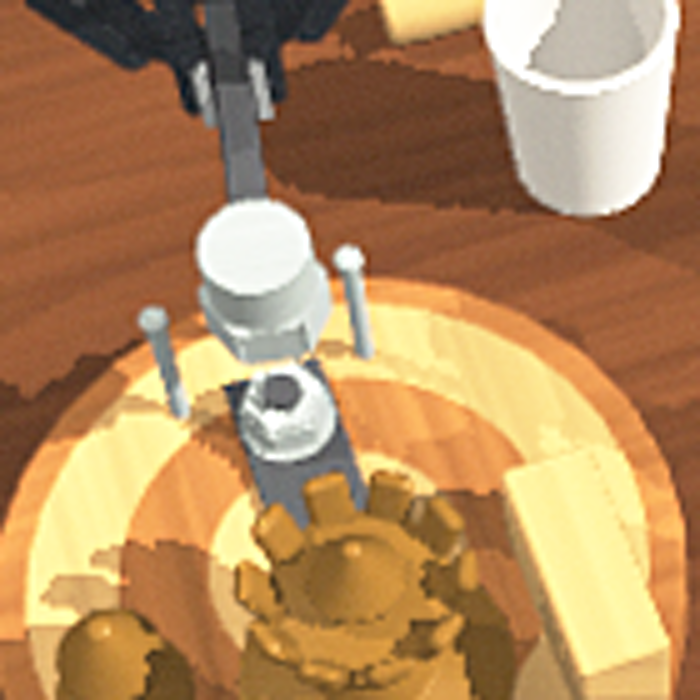

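View pics/a_top.png

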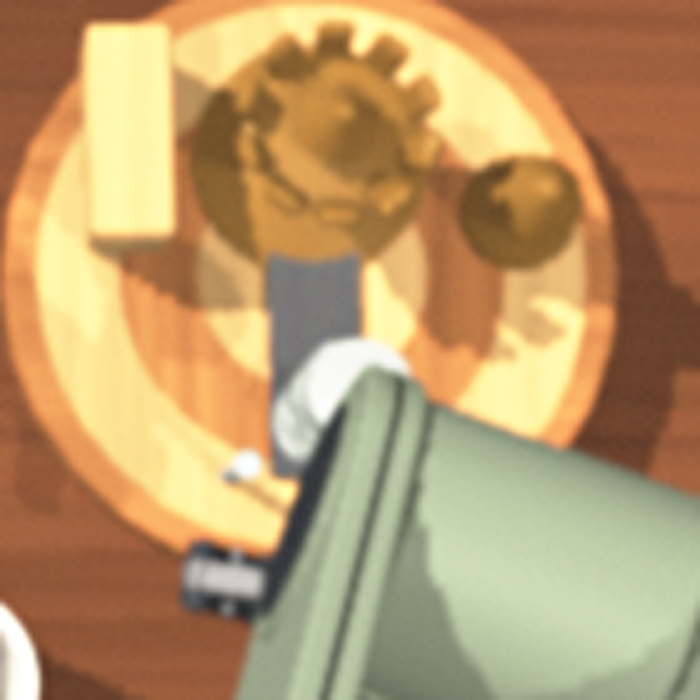

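Request:
servo_tool:
  deltas: [1.2, 0, 20, 0, 0, 0, 18, 0, 0, 0, 8, 0, 0, 0, 0, 0]

```text
clock: 9.45
ee_pos: [0.5073, -0.1684, 0.1099]
ee_rot: [3.14, 0.0, -1.722]
ft_force: [-0.9, -0.2, -3.3]
finger_gap: 0.0126
```

```bash
cat >> h.py <<'E'
def overlay(fn):
    s=r.state();p=s["ee_pos"];y=s["ee_rot"][2]+np.pi/2
    e=p[:2]+L*np.array([np.cos(y),np.sin(y)]);zt=p[2]-.0335+.048
    d=cam("scene");a=np.linspace(0,2*np.pi,60)
    x0,y0,k=185,185,10
    im=cv2.resize(d["image"][y0:y0+70,x0:x0+70,::-1],None,fx=k,fy=k,interpolation=cv2.INTER_CUBIC)
    for c,z,rad,col in((e,zt,.0205,(0,0,255)),):
        q=proj(d,np.c_[c[0]+rad*np.cos(a),c[1]+rad*np.sin(a),np.full(60,z)])
        cv2.polylines(im,[np.round((q-[x0,y0]+.5)*k-.5).astype(np.int32)],True,col,1)
    cv2.imwrite("pics/"+fn,im)
E
python3 - <<'E'
from h import *
plan(-10,.1045);overlay("ov1.png")
E
```

```text
pos [ 0.5079 -0.1686  0.1106] psi now -10.04 axis off S (mm) [ 1.39 -1.05] mouth z 0.0771
tool dx dy dz mm [-0.8  1.5  6.1] turn deg -0.04 F [ 0.1 -1.  -3.4] T [-0.    0.24 -0.06] clk 9.55
```

View pics/ov1.png

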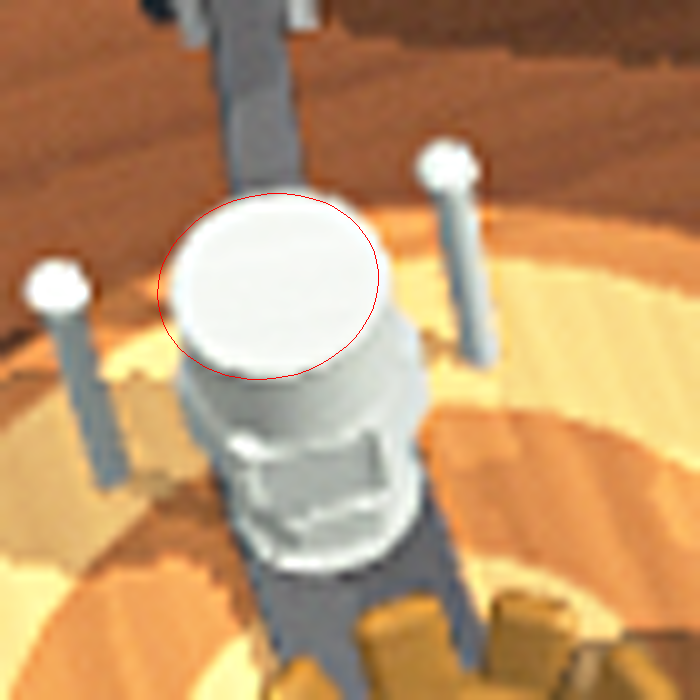

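```bash
cat >> h.py <<'E'
def headcmp(fn=None,n=8):
    """compare head disc seen by scene cam with pose reading -> offset"""
    P=[];Y=[]
    for i in range(n):
        d=cam("scene");s=r.state();P.append(s["ee_pos"]);Y.append(s["ee_rot"][2])
    p=np.mean(P,0);y=np.mean(Y)+np.pi/2
    e=p[:2]+L*np.array([np.cos(y),np.sin(y)]);zt=p[2]-.0335+.048
    print("std",np.std(P,0).round(4),"mean",p.round(4),"axis off S mm",((e-S)*1e3).round(2),"psi",round(np.degrees(y)-SY,2))
    g=d["image"].astype(int);c=proj(d,[[*e,zt]])[0]
    v,u=np.mgrid[:420,:560]
    m=((np.hypot(u-c[0],v-c[1])<16)&(g.min(-1)>215)).astype(np.uint8)
    k,lab,st,ce=cv2.connectedComponentsWithStats(m);j=1+np.argmax(st[1:,4])
    # compare with the model's centroid
    a=np.linspace(0,2*np.pi,90);q=proj(d,np.c_[e[0]+.0205*np.cos(a),e[1]+.0205*np.sin(a),np.full(90,zt)])
    print("seen head",ce[j].round(2),"area",st[j,4],"model",c.round(2),cv2.contourArea(q.astype(np.float32)),"world off mm",(1e3*(ray_z(d,*ce[j],zt)[:2]-e)).round(2))
E
python3 - <<'E'
from h import *
headcmp()
E
```

```text
std [0.0003 0.0001 0.0003] mean [ 0.508  -0.1687  0.111 ] axis off S mm [ 1.55 -1.19] psi -10.04
seen head [213.18 213.19] area 318 model [211.31 212.97] 321.0774706216762 world off mm [1.64 3.15]
```

```bash
python3 - <<'E'
from h import *
from scipy.optimize import minimize
for thr in (190,205,220,232):
  d=cam("scene");s=r.state();p=s["ee_pos"];y=s["ee_rot"][2]+np.pi/2
  e=p[:2]+L*np.array([np.cos(y),np.sin(y)])
  g=d["image"].astype(int)
  for zt in(p[2]-.0335+.048,):
    v,u=np.mgrid[:420,:560]
    c0=proj(d,[[*e,zt]])[0];near=(np.hypot(u-c0[0],v-c0[1])<17)
    mask=((g.min(-1)>thr)&near).astype(np.uint8)
    k,lab,st,ce=cv2.connectedComponentsWithStats(mask);j=1+np.argmax(st[1:,4]);mask=(lab==j).astype(float)
    a=np.linspace(0,2*np.pi,60)
    def f(o):
        big=np.zeros((420*4,560*4),np.uint8)
        q=proj(d,np.c_[e[0]+o[0]+.0205*np.cos(a),e[1]+o[1]+.0205*np.sin(a),np.full(60,zt)])
        cv2.fillPoly(big,[np.round(((q+.5)*4-.5)*16).astype(np.int32)],255,shift=4)
        return ((cv2.resize(big,(560,420),interpolation=cv2.INTER_AREA)/255.-mask)**2).sum()
    o=minimize(f,[0,0],method="Nelder-Mead",options=dict(initial_simplex=[[0,0],[.004,0],[0,.004]],xatol=1e-5))
    print(thr,st[j,4],"head-reading off mm",(o.x*1e3).round(2),o.fun, "axis(cam)-S",((e+o.x-S)*1e3).round(2))
save(d,"sp3.png",(190,195,240,245),14)
E
```

```text
190 390 head-reading off mm [1.04 2.51] 75.22988081507113 axis(cam)-S [2.25 1.44]
205 362 head-reading off mm [0.61 2.63] 60.274202229911566 axis(cam)-S [1.78 1.57]
220 298 head-reading off mm [0.64 2.58] 18.982898885044214 axis(cam)-S [1.78 1.54]
232 289 head-reading off mm [0.13 2.74] 26.159554017685508 axis(cam)-S [1.28 1.66]
```

View pics/sp3.png

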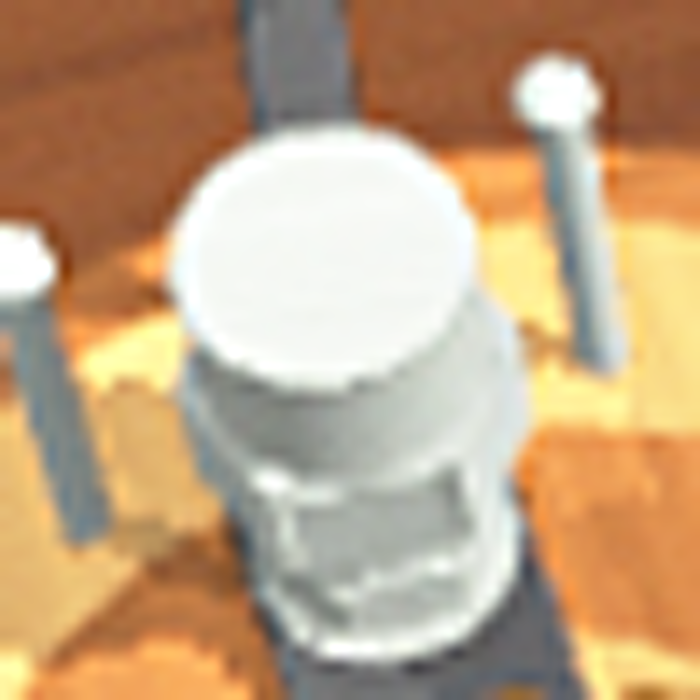

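Request:
servo_tool:
  deltas: [0.5, 0.9, 0, 0, 0, 0, 4, 0, 0, 0, 4, 0, 0, 0, 2, 0, 0, 0, 2, 0, 0, 0, 2, 0, 0, 0, 0, 0]

```text
clock: 10.9
ee_pos: [0.5065, -0.1689, 0.0964]
ee_rot: [3.141, -0.0, -1.722]
ft_force: [-1.7, 0.0, 0.4]
finger_gap: 0.0127
```

```bash
sed -i 's/^S=np.array.*$/S=np.array([.5908,-.1818]); SY=1.4; L=.085/' h.py; python3 - <<'E'
from h import *
plan(-10,.0845)
E
```

```text
pos [ 0.5065 -0.1689  0.0965] psi now -10.04 axis off S (mm) [-0.22  0.11] mouth z 0.063
tool dx dy dz mm [ 0.1 -0.2 12. ] turn deg -0.04 F [-1.7  0.6 -0.7] T [0.1  0.35 0.  ] clk 11.0
```

Request:
servo_tool:
  deltas: [0, 0, 1, 0, 0, 0, 1, 0, 0, 0, 0, 0]

```text
clock: 11.3
ee_pos: [0.5077, -0.1691, 0.0946]
ee_rot: [-3.139, -0.0, -1.722]
ft_force: [2.4, 0.6, -4.6]
finger_gap: 0.0124
```

```bash
python3 - <<'E'
from h import *
plan(-10,.0845)
d=cam("scene");save(d,"s4.png",(185,185,255,255),10)
E
```

```text
pos [ 0.5077 -0.1691  0.0944] psi now -10.04 axis off S (mm) [ 0.97 -0.1 ] mouth z 0.0609
tool dx dy dz mm [0.1 1.  9.9] turn deg -0.04 F [ 3.1 -0.  -3.2] T [ 0.05 -0.19  0.06] clk 11.4
```

View pics/s4.png

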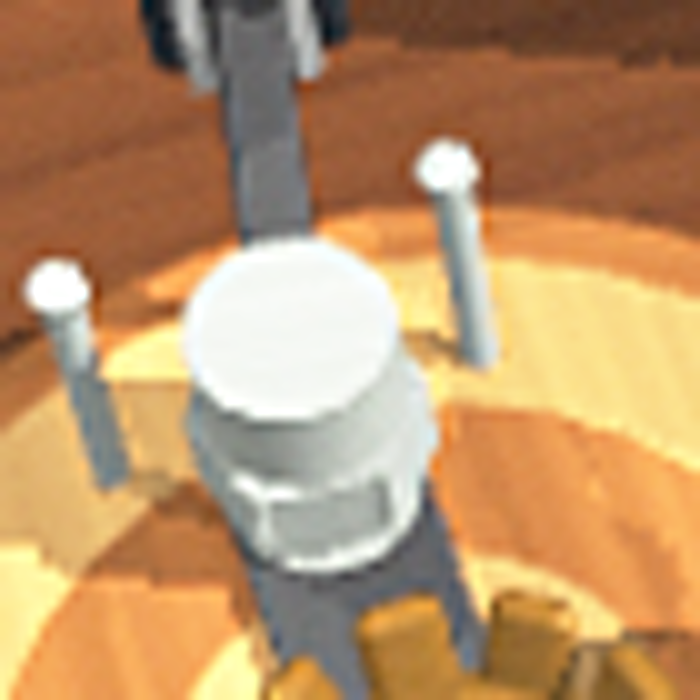

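Request:
servo_tool:
  deltas: [0, -0.5, 1, 0, 0, 0, 1, 0, 0, 0, 1, 0, 0, 0, 0, 0]

```text
clock: 11.85
ee_pos: [0.5077, -0.1691, 0.0913]
ee_rot: [-3.14, -0.0, -1.722]
ft_force: [2.8, 0.3, -2.7]
finger_gap: 0.0121
```

```bash
python3 - <<'E'
from h import *
plan(-10,.0845)
E
```

```text
pos [ 0.5077 -0.1691  0.0914] psi now -10.04 axis off S (mm) [ 0.89 -0.1 ] mouth z 0.0579
tool dx dy dz mm [0.1 0.9 6.9] turn deg -0.04 F [ 3.8  0.  -2.3] T [ 0.1  -0.45  0.06] clk 11.95
```

Request:
servo_tool:
  deltas: [0, -0.5, 1.5, 0, 0, 0, 1.5, 0, 0, 0, 1.5, 0, 0, 0, 1, 0, 0, 0, 0, 0]

```text
clock: 12.45
ee_pos: [0.5077, -0.1691, 0.0857]
ee_rot: [-3.141, -0.0, -1.722]
ft_force: [3.5, 0.1, -2.2]
finger_gap: 0.0127
```

```bash
python3 - <<'E'
from h import *
plan(-10,.0845)
E
```

```text
pos [ 0.5078 -0.1691  0.0858] psi now -10.04 axis off S (mm) [ 0.99 -0.09] mouth z 0.0523
tool dx dy dz mm [0.1 1.  1.3] turn deg -0.04 F [ 2.3  0.4 -2.7] T [ 0.11 -0.41  0.05] clk 12.55
```

Seated: the mouth is about 13 mm below the nut's top and the forces are small. I'll start the first swing.

Request:
servo_tool:
  deltas: [0, -0.8, 0, 0, -4.4, -0.1, 0, 3, -4.4, -0.1, 0, 3, -4.4, -0.1, 0, 3, -4.4, -0.1, 0, 3]

```text
clock: 13.05
ee_pos: [0.5122, -0.1527, 0.0856]
ee_rot: [3.141, -0.002, -1.931]
ft_force: [1.3, -2.1, -3.3]
finger_gap: 0.0127
```

```bash
sed -i 's/^S=np.array.*$/S=np.array([.5925,-.1818]); SY=1.4; L=.085/' h.py; python3 - <<'E'
from h import *
plan(-39,.0855)
E
```

```text
pos [ 0.5123 -0.1525  0.0856] psi now -22.05 axis off S (mm) [-0.65 -0.68] mouth z 0.0521
tool dx dy dz mm [-25.6  -4.1   0.1] turn deg 16.95 F [ 0.9 -2.9 -2.7] T [-0.43 -0.03  0.07] clk 13.15
```

Request:
servo_tool:
  deltas: [-5.0, -0.2, 0, 3.4, -5.0, -0.2, 0, 3.4, -5.0, -0.2, 0, 3.4]

```text
clock: 13.45
ee_pos: [0.5185, -0.1393, 0.0856]
ee_rot: [3.14, -0.002, -2.109]
ft_force: [-0.0, -3.5, -2.2]
finger_gap: 0.0124
```

```bash
python3 - <<'E'
from h import *
plan(-39,.0855)
E
```

```text
pos [ 0.5186 -0.1391  0.0856] psi now -32.24 axis off S (mm) [-0.91 -0.85] mouth z 0.0521
tool dx dy dz mm [-11.2  -0.9   0.1] turn deg 6.76 F [-0.5 -3.7 -1.6] T [-0.51  0.22  0.07] clk 13.55
```

Request:
servo_tool:
  deltas: [-5.2, -0.5, 0, 3.4, -5.2, -0.4, 0, 3.4, 0, 0, 0, 0]

```text
clock: 13.85
ee_pos: [0.5242, -0.1306, 0.0855]
ee_rot: [3.139, -0.002, -2.226]
ft_force: [-3.4, -2.7, -0.6]
finger_gap: 0.0127
```

```bash
python3 - <<'E'
from h import *
plan(-40,.0855)
d=cam("scene");save(d,"s5.png",(185,165,255,235),10)
E
```

```text
pos [ 0.5242 -0.1307  0.0855] psi now -38.93 axis off S (mm) [-0.86 -0.63] mouth z 0.052
tool dx dy dz mm [-2.6 -0.3 -0. ] turn deg 1.07 F [-5.1 -2.2  0.3] T [-0.48  0.77 -0.01] clk 13.95
```

View pics/s5.png

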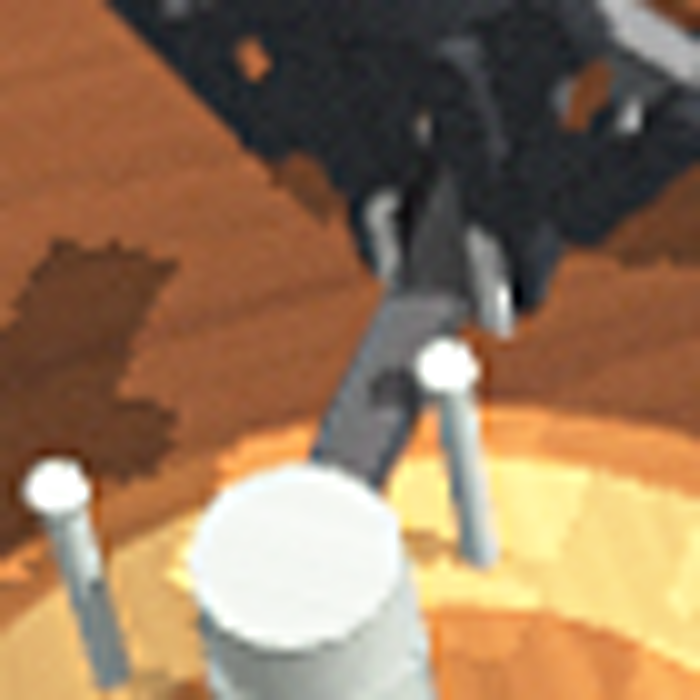

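Request:
servo_tool:
  deltas: [3.0, 0.4, 0, -2, 3.0, 0, 0, -2, 0, 0, 0, 0]

```text
clock: 14.3
ee_pos: [0.5213, -0.135, 0.0856]
ee_rot: [3.14, 0.0, -2.158]
ft_force: [-2.7, -1.2, -1.8]
finger_gap: 0.0127
```

```bash
sed -i 's/^S=np.array.*$/S=np.array([.5920,-.1820]); SY=1.4; L=.085/' h.py; python3 - <<'E'
from h import *
plan(-35,.0855)
E
```

```text
pos [ 0.5213 -0.1349  0.0856] psi now -35.09 axis off S (mm) [ 0.04 -0.08] mouth z 0.0521
tool dx dy dz mm [0.1 0.1 0.1] turn deg -0.09 F [-2.9 -1.7 -1.5] T [-0.23  0.63 -0.22] clk 14.4
```

Request:
servo_tool:
  deltas: [0, 0, -4, 0, 0, 0, -6, 0, 0, 0, -8, 0, 0, 0, -9, 0, 0, 0, 0, 0]

```text
clock: 14.9
ee_pos: [0.5236, -0.1351, 0.1149]
ee_rot: [-3.137, 0.002, -2.158]
ft_force: [0.1, -0.3, -3.1]
finger_gap: 0.013
```

```bash
python3 - <<'E'
from h import *
plan(28,.1105)
d=cam("scene");save(d,"s6.png",(185,165,255,235),10)
E
```

```text
pos [ 0.523  -0.135   0.1142] psi now -35.03 axis off S (mm) [ 1.76 -0.05] mouth z 0.0807
tool dx dy dz mm [ 76.7 -45.    3.7] turn deg -63.03 F [-0.   0.3 -3.4] T [ 0.17  0.2  -0.03] clk 15.0
```

View pics/s6.png

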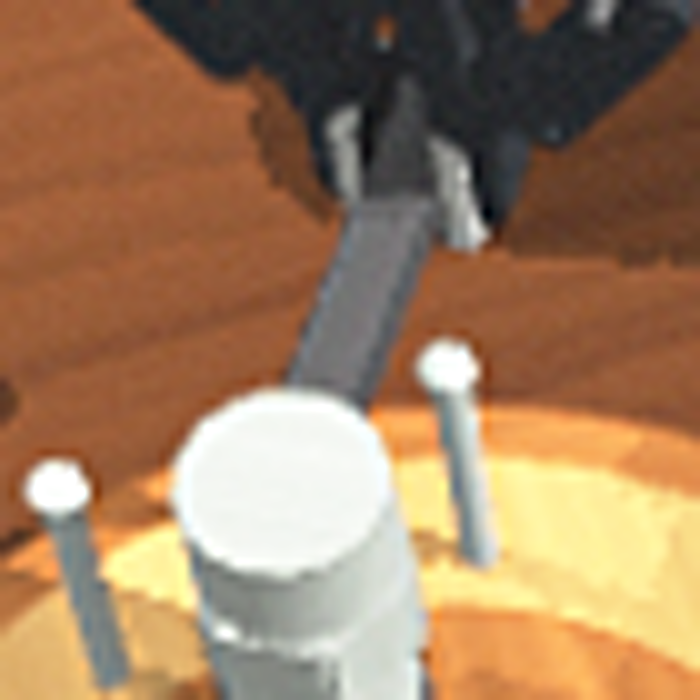

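Request:
servo_tool:
  deltas: [10.4, -0.6, 0, -7, 10.4, -0.6, 0, -7, 10.4, -0.6, 0, -7, 10.4, -0.6, 0, -7, 10.4, -0.6, 0, -7, 10.4, -0.6, 0, -7, 10.4, -0.6, 0, -7, 10.4, -0.6, 0, -7, 10.4, -0.6, 0, -7, 0, 0, 0, 0, 0, 0, 0, 0]

```text
clock: 16.15
ee_pos: [0.5179, -0.2239, 0.1124]
ee_rot: [3.141, 0.001, -1.061]
ft_force: [0.7, -0.1, -3.6]
finger_gap: 0.0123
```

```bash
python3 - <<'E'
from h import *
plan(28,.1065);headcmp()
d=cam("scene");save(d,"s7.png",(175,185,245,255),10)
E
```

```text
pos [ 0.5179 -0.2237  0.1125] psi now 27.84 axis off S (mm) [ 0.05 -0.21] mouth z 0.079
tool dx dy dz mm [ 0.  -0.1  6. ] turn deg -0.16 F [-0.3  1.1 -4.5] T [-0.05  0.18 -0.02] clk 16.25
std [0.0001 0.0001 0.0001] mean [ 0.5182 -0.2238  0.1128] axis off S mm [ 0.25 -0.14] psi 27.94
seen head [211.5  213.04] area 292 model [210.87 212.61] 322.07537930470426 world off mm [1.31 0.86]
```

View pics/s7.png

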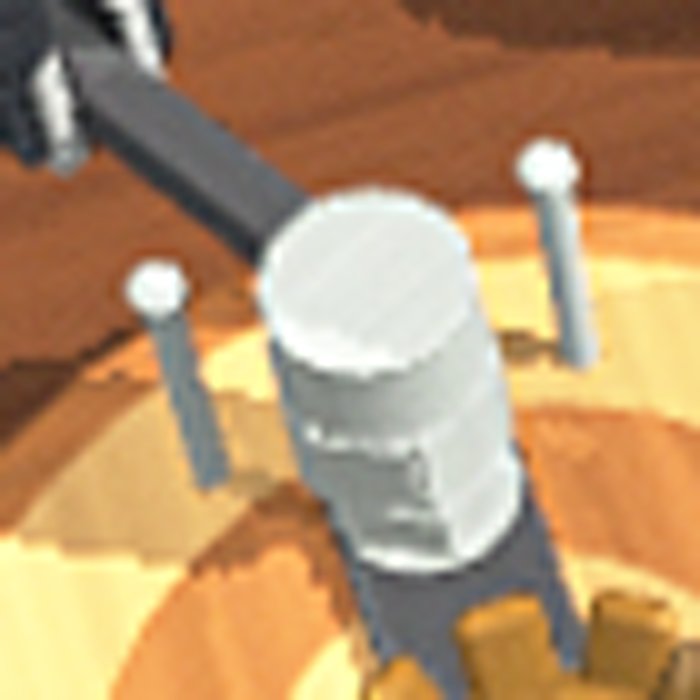

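Request:
servo_tool:
  deltas: [-1.6, -1.1, 0, 0, 0, 0, 4, 0, 0, 0, 4, 0, 0, 0, 3, 0, 0, 0, 2, 0, 0, 0, 1.5, 0, 0, 0, 1.5, 0, 0, 0, 0, 0]

```text
clock: 17.5
ee_pos: [0.5184, -0.2222, 0.0966]
ee_rot: [3.141, 0.0, -1.058]
ft_force: [0.3, -0.7, -2.1]
finger_gap: 0.0123
```

```bash
python3 - <<'E'
from h import *
plan(28,.0855)
E
```

```text
pos [ 0.5185 -0.2222  0.0967] psi now 27.96 axis off S (mm) [0.53 1.47] mouth z 0.0632
tool dx dy dz mm [ 1.1  1.2 11.2] turn deg -0.04 F [-0.6 -0.8 -3.9] T [-0.11  0.24 -0.06] clk 17.6
```

No contact force so far. I'll keep lowering.

Request:
servo_tool:
  deltas: [0, 0, 1.5, 0, 0, 0, 1.5, 0, 0, 0, 0, 0]

```text
clock: 17.9
ee_pos: [0.5183, -0.2221, 0.0936]
ee_rot: [3.141, 0.0, -1.058]
ft_force: [-0.1, 0.1, -3.0]
finger_gap: 0.0125
```

```bash
python3 - <<'E'
from h import *
plan(28,.0855)
E
```

```text
pos [ 0.5184 -0.2222  0.0937] psi now 27.96 axis off S (mm) [0.44 1.52] mouth z 0.0602
tool dx dy dz mm [1.2 1.1 8.2] turn deg -0.04 F [ 0.2 -0.2 -3.6] T [-0.11  0.2  -0.01] clk 18.0
```

Request:
servo_tool:
  deltas: [0, 0, 2, 0, 0, 0, 2, 0, 0, 0, 2, 0, 0, 0, 1.8, 0, 0, 0, 0, 0]

```text
clock: 18.5
ee_pos: [0.5184, -0.2222, 0.0858]
ee_rot: [3.141, 0.0, -1.058]
ft_force: [-0.8, 0.8, -2.5]
finger_gap: 0.0124
```

```bash
sed -i 's/^S=np.array.*$/S=np.array([.5924,-.1807]); SY=1.4; L=.085/' h.py; python3 - <<'E'
from h import *
plan(28,.0855)
E
```

```text
pos [ 0.5184 -0.2222  0.0859] psi now 27.96 axis off S (mm) [0.11 0.2 ] mouth z 0.0524
tool dx dy dz mm [0.2 0.2 0.4] turn deg -0.04 F [ 0.6 -0.2 -3.6] T [-0.1   0.29 -0.05] clk 18.6
```

Request:
servo_tool:
  deltas: [-5.9, -0.2, 0, 4, -5.9, -0.2, 0, 4, -5.9, -0.2, 0, 4, -5.9, -0.2, 0, 4, -5.9, -0.2, 0, 4]

```text
clock: 19.1
ee_pos: [0.5088, -0.1951, 0.0861]
ee_rot: [-3.142, -0.002, -1.409]
ft_force: [0.3, -2.4, -5.2]
finger_gap: 0.0127
```

```bash
python3 - <<'E'
from h import *
plan(-12,.0855)
E
```

```text
pos [ 0.5087 -0.1948  0.0861] psi now 7.91 axis off S (mm) [ 0.2  -0.36] mouth z 0.0526
tool dx dy dz mm [-29.3  -4.9   0.6] turn deg 19.91 F [-0.1 -1.9 -4.7] T [-0.55  0.35 -0.05] clk 19.2
```

Request:
servo_tool:
  deltas: [-6.0, -0.2, 0, 4, -5.9, -0.2, 0, 4, -5.9, -0.2, 0, 4, -5.9, -0.2, 0, 4, -5.9, -0.2, 0, 4]

```text
clock: 19.7
ee_pos: [0.5088, -0.1661, 0.0861]
ee_rot: [3.142, -0.002, -1.757]
ft_force: [-0.6, -5.2, -4.0]
finger_gap: 0.0124
```

```bash
python3 - <<'E'
from h import *
plan(-39,.0855)
E
```

```text
pos [ 0.5089 -0.1658  0.086 ] psi now -12.06 axis off S (mm) [-0.01 -0.8 ] mouth z 0.0525
tool dx dy dz mm [-39.3  -9.1   0.5] turn deg 26.94 F [-1.1 -4.8 -3.6] T [-0.82  0.4  -0.15] clk 19.8
```

Request:
servo_tool:
  deltas: [-5.9, -0.2, 0, 4, -5.9, -0.2, 0, 4, -5.9, -0.2, 0, 4, -5.9, -0.2, 0, 4]

```text
clock: 20.2
ee_pos: [0.516, -0.144, 0.086]
ee_rot: [3.142, -0.002, -2.036]
ft_force: [-2.0, -7.8, -4.4]
finger_gap: 0.0127
```

```bash
python3 - <<'E'
from h import *
plan(-39,.0855)
E
```

```text
pos [ 0.5162 -0.1437  0.086 ] psi now -28.05 axis off S (mm) [-0.25 -1.17] mouth z 0.0525
tool dx dy dz mm [-17.3  -1.2   0.5] turn deg 10.95 F [-1.6 -6.6 -4.3] T [-0.94  0.49 -0.25] clk 20.3
```

Request:
servo_tool:
  deltas: [-5.5, -0.2, 0, 3.6, -5.5, -0.2, 0, 3.6, -5.5, -0.2, 0, 3.6, 0, 0, 0, 0]

```text
clock: 20.7
ee_pos: [0.5246, -0.1302, 0.0858]
ee_rot: [3.141, -0.003, -2.223]
ft_force: [-3.3, -8.1, -4.5]
finger_gap: 0.0125
```

```bash
python3 - <<'E'
from h import *
plan(-39,.0855)
d=cam("scene");save(d,"s8.png",(185,165,255,235),10)
E
```

```text
pos [ 0.5246 -0.1303  0.0858] psi now -38.75 axis off S (mm) [-0.27 -1.15] mouth z 0.0523
tool dx dy dz mm [-1.5  0.5  0.3] turn deg 0.25 F [-2.1 -8.1 -4.9] T [-1.1   0.61 -0.32] clk 20.8
```

View pics/s8.png

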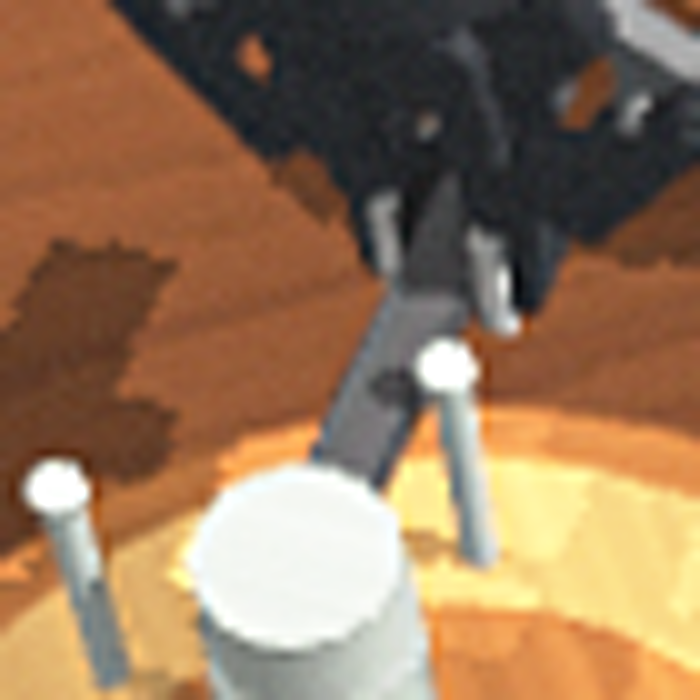

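Request:
servo_tool:
  deltas: [3.0, -0.3, 0, -2, 3.0, 0, 0, -2, 1.0, 0, 0, -0.5, 0, 0, -4, 0, 0, 0, -6, 0, 0, 0, -8, 0, 0, 0, -9, 0, 0, 0, 0, 0]

```text
clock: 21.65
ee_pos: [0.5227, -0.1345, 0.1147]
ee_rot: [-3.138, 0.002, -2.145]
ft_force: [1.0, -0.0, -2.7]
finger_gap: 0.0124
```

```bash
python3 - <<'E'
from h import *
plan(28,.1105)
E
```

```text
pos [ 0.5222 -0.1344  0.1141] psi now -34.31 axis off S (mm) [1.14 0.14] mouth z 0.0806
tool dx dy dz mm [ 76.  -44.6   3.6] turn deg -62.31 F [-0.2 -0.3 -3.6] T [0.12 0.18 0.04] clk 21.75
```

Request:
servo_tool:
  deltas: [10.2, -0.6, 0, -6.9, 10.2, -0.6, 0, -6.9, 10.2, -0.6, 0, -6.9, 10.2, -0.6, 0, -6.9, 10.2, -0.6, 0, -6.9, 10.2, -0.6, 0, -6.9, 10.2, -0.6, 0, -6.9, 10.2, -0.6, 0, -6.9, 10.2, -0.6, 0, -6.9, 0, 0, 0, 0, 0, 0, 0, 0]

```text
clock: 22.85
ee_pos: [0.5181, -0.2218, 0.1126]
ee_rot: [3.141, 0.001, -1.064]
ft_force: [-0.6, 1.1, -3.8]
finger_gap: 0.0125
```

```bash
sed -i 's/^S=np.array.*$/S=np.array([.5925,-.1805]); SY=1.4; L=.085/' h.py; python3 - <<'E'
from h import *
plan(28,.1065);headcmp()
d=cam("scene");save(d,"s9.png",(175,185,245,255),10)
E
```

```text
pos [ 0.518  -0.2216  0.1127] psi now 27.65 axis off S (mm) [-0.19  0.13] mouth z 0.0792
tool dx dy dz mm [ 0.7 -0.1  6.2] turn deg -0.35 F [-0.4 -0.8 -3.1] T [-0.11  0.21 -0.01] clk 22.95
std [0.0001 0.0002 0.0001] mean [ 0.5183 -0.2218  0.113 ] axis off S mm [0.01 0.1 ] psi 27.74
seen head [212.74 213.12] area 307 model [211.8 212.4] 322.00227469811216 world off mm [2.14 1.25]
```

View pics/s9.png

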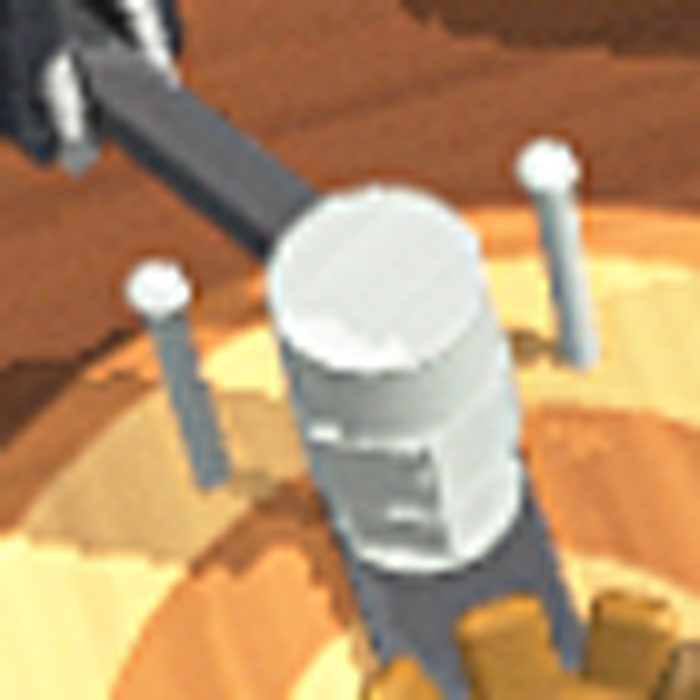

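Aligned with where the last bite slid on. I'll lower it.

Request:
servo_tool:
  deltas: [0, 0, 4, 0, 0, 0, 4, 0, 0, 0, 3, 0, 0, 0, 2, 0, 0, 0, 1.5, 0, 0, 0, 1.5, 0, 0, 0, 1.5, 0, 0, 0, 1.5, 0, 0, 0, 0, 0]

```text
clock: 24.3
ee_pos: [0.5183, -0.2221, 0.0938]
ee_rot: [3.141, 0.0, -1.062]
ft_force: [-0.2, -0.7, -3.6]
finger_gap: 0.0126
```

```bash
python3 - <<'E'
from h import *
plan(28,.0855)
E
```

```text
pos [ 0.5183 -0.2221  0.0939] psi now 27.76 axis off S (mm) [ 0.07 -0.21] mouth z 0.0604
tool dx dy dz mm [ 0.1 -0.   8.4] turn deg -0.24 F [ 0.  -1.  -3.4] T [-0.13  0.21 -0.02] clk 24.4
```

Request:
servo_tool:
  deltas: [0, 0, 2, 0, 0, 0, 2, 0, 0, 0, 2, 0, 0, 0, 2, 0, 0, 0, 0, 0]

```text
clock: 24.9
ee_pos: [0.5183, -0.2221, 0.0857]
ee_rot: [3.141, 0.0, -1.062]
ft_force: [0.3, -0.4, -1.5]
finger_gap: 0.0125
```

Request:
servo_tool:
  deltas: [-5.9, -0.2, 0, 4, -5.9, -0.2, 0, 4, -5.9, -0.2, 0, 4, -5.9, -0.2, 0, 4]

```text
clock: 25.3
ee_pos: [0.51, -0.2007, 0.0861]
ee_rot: [3.142, -0.002, -1.342]
ft_force: [0.4, -1.7, -4.4]
finger_gap: 0.0127
```

```bash
python3 - <<'E'
from h import *
plan(-7,.0855)
E
```

```text
pos [ 0.5099 -0.2003  0.086 ] psi now 11.71 axis off S (mm) [ 0.15 -0.55] mouth z 0.0525
tool dx dy dz mm [-27.8  -4.5   0.5] turn deg 18.71 F [-0.5 -1.2 -5. ] T [-0.41  0.27  0.09] clk 25.4
```

```bash
cat >> h.py <<'E'
def mom(n=6):
    A=[]
    for i in range(n):
        s=r.state();p=s["ee_pos"];F=s["ft_force"];T=s["torque"]
        y=s["ee_rot"][2]+np.pi/2
        e=np.array([np.cos(y),np.sin(y)]);rv=-L*e
        tang=F@np.array([np.sin(y),-np.cos(y),0]);rad=F[:2]@e
        A.append([rv[0]*F[1]-rv[1]*F[0]+T[2],tang,rad,T[2],F[2],np.degrees(y)-SY,*((p[:2]-rv-S)*1e3),p[2]*1e3])
        if i<n-1:r.read_camera("top")
    A=np.array(A);print("M Ftan Frad Tz Fz psi offx offy z",A.mean(0).round(2),"last M",A[:,0].round(2),"clk",s["clock"])
E
python3 -c "
from h import *
mom(3)"
```

```text
M Ftan Frad Tz Fz psi offx offy z [ 1.700e-01  1.400e+00 -4.100e-01  5.000e-02 -4.400e+00  1.185e+01
  9.000e-02 -3.700e-01  8.604e+01] last M [0.18 0.16 0.17] clk 25.5
```

Request:
servo_tool:
  deltas: [-4.5, -0.1, 0, 3, -4.5, -0.1, 0, 3, -4.5, -0.1, 0, 3]

```text
clock: 25.8
ee_pos: [0.5078, -0.1876, 0.086]
ee_rot: [3.141, -0.001, -1.498]
ft_force: [-0.3, -3.9, -4.0]
finger_gap: 0.0127
```

```bash
python3 -c "
from h import *
mom(3)"
```

```text
M Ftan Frad Tz Fz psi offx offy z [ 4.500e-01  4.040e+00 -6.900e-01  1.000e-01 -4.080e+00  2.750e+00
  7.000e-02 -7.400e-01  8.603e+01] last M [0.59 0.39 0.35] clk 25.9
```

Request:
servo_tool:
  deltas: [-3.0, 0, 0, 2, -3.0, 0, 0, 2, -3.0, 0, 0, 2]

```text
clock: 26.2
ee_pos: [0.5075, -0.1789, 0.086]
ee_rot: [-3.141, -0.001, -1.602]
ft_force: [-1.3, -4.1, -5.0]
finger_gap: 0.0128
```

```bash
python3 -c "
from h import *
mom(2)"
```

```text
M Ftan Frad Tz Fz psi offx offy z [ 4.900e-01  5.020e+00 -2.000e-01  6.000e-02 -4.610e+00 -3.220e+00
 -0.000e+00 -8.900e-01  8.603e+01] last M [0.47 0.5 ] clk 26.25
```

Request:
servo_tool:
  deltas: [-2.2, 0, 0, 1.5, -2.2, 0, 0, 1.5]

```text
clock: 26.45
ee_pos: [0.5078, -0.1745, 0.086]
ee_rot: [-3.141, -0.001, -1.654]
ft_force: [-0.4, -4.7, -4.9]
finger_gap: 0.0129
```

```bash
python3 -c "
from h import *
mom(2)"
```

```text
M Ftan Frad Tz Fz psi offx offy z [ 4.900e-01  5.110e+00 -2.400e-01  5.000e-02 -5.110e+00 -6.190e+00
 -4.000e-02 -9.800e-01  8.603e+01] last M [0.49 0.49] clk 26.5
```

Request:
servo_tool:
  deltas: [-1.5, 0, 0, 1]

```text
clock: 26.6
ee_pos: [0.5079, -0.173, 0.086]
ee_rot: [-3.141, -0.001, -1.671]
ft_force: [-0.4, -6.6, -4.6]
finger_gap: 0.0126
```

```bash
python3 -c "
from h import *
mom(2)"
```

```text
M Ftan Frad Tz Fz psi offx offy z [ 5.300e-01  6.330e+00  9.000e-02 -1.000e-02 -4.190e+00 -7.160e+00
 -5.000e-02 -9.900e-01  8.602e+01] last M [0.61 0.45] clk 26.65
```

Request:
servo_tool:
  deltas: [-1.5, 0, 0, 1]

```text
clock: 26.75
ee_pos: [0.508, -0.1716, 0.086]
ee_rot: [-3.141, -0.001, -1.688]
ft_force: [0.2, -4.8, -4.9]
finger_gap: 0.0123
```

```bash
python3 -c "
from h import *
mom(2)"
```

```text
M Ftan Frad Tz Fz psi offx offy z [ 4.40e-01  4.95e+00  8.80e-01  2.00e-02 -5.05e+00 -8.16e+00 -7.00e-02
 -1.02e+00  8.60e+01] last M [0.45 0.43] clk 26.8
```

Request:
servo_tool:
  deltas: [-1.5, 0, 0, 1]

```text
clock: 26.9
ee_pos: [0.5082, -0.1701, 0.086]
ee_rot: [-3.141, -0.001, -1.706]
ft_force: [-0.2, -5.7, -4.5]
finger_gap: 0.0125
```

```bash
python3 -c "
from h import *
mom(2)"
```

```text
M Ftan Frad Tz Fz psi offx offy z [ 5.000e-01  5.730e+00  6.000e-01  1.000e-02 -4.230e+00 -9.160e+00
 -7.000e-02 -1.030e+00  8.601e+01] last M [0.47 0.52] clk 26.95
```

Request:
servo_tool:
  deltas: [-1.5, 0, 0, 1]

```text
clock: 27.05
ee_pos: [0.5084, -0.1687, 0.086]
ee_rot: [-3.141, -0.001, -1.723]
ft_force: [-0.6, -6.7, -4.7]
finger_gap: 0.0125
```

```bash
python3 -c "
from h import *
mom(2)"
```

```text
M Ftan Frad Tz Fz psi offx offy z [ 5.300e-01  6.550e+00  7.000e-01 -3.000e-02 -4.670e+00 -1.016e+01
 -9.000e-02 -1.060e+00  8.600e+01] last M [0.56 0.49] clk 27.1
```

Request:
servo_tool:
  deltas: [-1.5, 0, 0, 1]

```text
clock: 27.2
ee_pos: [0.5086, -0.1673, 0.086]
ee_rot: [-3.141, -0.002, -1.741]
ft_force: [-0.2, -6.7, -4.2]
finger_gap: 0.0128
```

```bash
python3 -c "
from h import *
mom(2)"
```

```text
M Ftan Frad Tz Fz psi offx offy z [ 6.200e-01  6.780e+00  4.400e-01  5.000e-02 -4.410e+00 -1.115e+01
 -1.000e-01 -1.120e+00  8.601e+01] last M [0.65 0.6 ] clk 27.25
```

Request:
servo_tool:
  deltas: [-1.5, 0, 0, 1]

```text
clock: 27.35
ee_pos: [0.5088, -0.1661, 0.086]
ee_rot: [-3.141, -0.002, -1.757]
ft_force: [-0.3, -7.0, -4.1]
finger_gap: 0.0126
```

```bash
python3 -c "
from h import *
mom(2)"
```

```text
M Ftan Frad Tz Fz psi offx offy z [  0.75   7.13   1.17   0.15  -4.24 -12.11  -0.14  -1.34  86.03] last M [0.77 0.73] clk 27.4
```

The torque is now rising (0.53, 0.62, 0.75 N m), so the nut is at its stop. I'll add a little more and hold.

Request:
servo_tool:
  deltas: [-1.5, 0, 0, 1]

```text
clock: 27.5
ee_pos: [0.509, -0.1649, 0.086]
ee_rot: [-3.141, -0.003, -1.774]
ft_force: [-1.5, -8.6, -5.3]
finger_gap: 0.0128
```

```bash
python3 -c "
from h import *
mom(3)"
```

```text
M Ftan Frad Tz Fz psi offx offy z [  0.96   8.4    0.55   0.25  -4.38 -13.06  -0.19  -1.49  86.04] last M [1.09 0.89 0.9 ] clk 27.6
```

Request:
servo_tool:
  deltas: [-0.8, 0, 0, 0.5, 0, 0, 0, 0, 0, 0, 0, 0, 0, 0, 0, 0]

```text
clock: 28.0
ee_pos: [0.5092, -0.1643, 0.086]
ee_rot: [-3.141, -0.003, -1.782]
ft_force: [-0.9, -9.0, -4.8]
finger_gap: 0.0128
```

```bash
python3 -c "
from h import *
mom(6)"
```

```text
M Ftan Frad Tz Fz psi offx offy z [  1.1    8.79   0.81   0.35  -4.62 -13.5   -0.22  -1.62  86.04] last M [1.11 1.2  0.99 1.08 1.13 1.06] clk 28.25
```

Request:
servo_tool:
  deltas: [3.7, 0, 0, -2.5, 3.7, 0, 0, -2.5, 3.7, 0, 0, -2.5, 0, 0, 0, 0]

```text
clock: 28.65
ee_pos: [0.5075, -0.1737, 0.0861]
ee_rot: [-3.141, 0.0, -1.655]
ft_force: [0.9, -1.8, -3.5]
finger_gap: 0.0122
```

```bash
python3 -c "
from h import *
mom(3)"
```

```text
M Ftan Frad Tz Fz psi offx offy z [-3.000e-02  1.980e+00  6.200e-01 -2.000e-01 -3.410e+00 -6.280e+00
 -2.600e-01 -3.400e-01  8.608e+01] last M [-0.03 -0.04 -0.02] clk 28.75
```

Request:
servo_tool:
  deltas: [0, 0, -4, 0, 0, 0, -6, 0, 0, 0, -10, 0, 0, 0, -15, 0, 0, 0, -20, 0, 0, 0, -20, 0, 0, 0, -20, 0, 0, 0, -18, 0, 0, 0, 0, 0]

```text
clock: 29.65
ee_pos: [0.5085, -0.1729, 0.2024]
ee_rot: [-3.136, -0.001, -1.655]
ft_force: [0.1, 0.1, -4.0]
finger_gap: 0.0126
```

```bash
cat >> h.py <<'E'
def togo(x,y,z,yawd):
    s=r.state();p=s["ee_pos"];w=s["ee_rot"][2]
    d=np.array([x,y,z])-p
    print("tool d mm",(1e3*np.array([d@[np.cos(w),np.sin(w),0],d@[np.sin(w),-np.cos(w),0],-d[2]])).round(1),"turn",round(np.degrees(w)-yawd,2),"pos",p.round(4),"yaw",round(np.degrees(w),2),"F",s["ft_force"].round(1),"clk",s["clock"])
E
python3 -c "
from h import *
togo(.5345,.1586,.2,-106.05)
d=cam('scene');save(d,'s10.png',(150,100,320,270),4)
d=cam('top');print(ray_z(d,210.6,214.2,.012))"
```

```text
tool d mm [-332.5    1.8    2.4] turn 11.25 pos [ 0.5085 -0.1729  0.2024] yaw -94.8 F [ 0.1  0.1 -4. ] clk 29.65
[0.58616781 0.1307665  0.012     ]
```

View pics/s10.png

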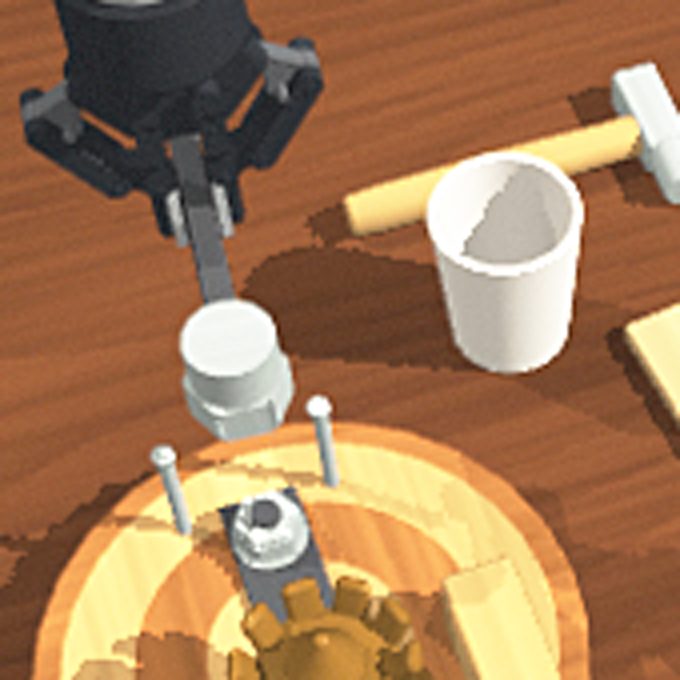

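Request:
servo_tool:
  deltas: [-15, 0.5, 0, 0, -25, 0.9, 0, 0, -30, 1, 0, 0, -30, 1, 0, 0, -30, 1, 0, 0, -30, 1, 0, 0, -30, 1, 0, 0, -30, 1, 0, 0, -30, 1, 0, 0, -30, 1, 0, 0, -30, 1, 0, 0, -20, 0.7, 0, 0]

```text
clock: 30.95
ee_pos: [0.5227, 0.1594, 0.1976]
ee_rot: [3.138, 0.0, -1.654]
ft_force: [0.5, -0.3, -3.9]
finger_gap: 0.0122
```

Request:
servo_tool:
  deltas: [0, 0, 20, 5.6, 0, 0, 30, 5.6, 0, 0, 30, 0, 0, 0, 25, 0, 0, 0, 15, 0, 0, 0, 0, 0, 0, 0, 0, 0]

```text
clock: 31.65
ee_pos: [0.5236, 0.1571, 0.0786]
ee_rot: [3.14, -0.0, -1.851]
ft_force: [0.0, -0.2, -3.1]
finger_gap: 0.0122
```

```bash
python3 -c "
from h import *
togo(.525,.157,.0465,-106.05)
d=cam('scene');save(d,'s11.png',(290,60,450,260),4)
togo(.525,.157,.0465,-106.05)"
```

```text
tool d mm [-0.3 -1.4 32.1] turn 0.02 pos [0.5236 0.1571 0.0786] yaw -106.03 F [ 0.  -0.2 -3.1] clk 31.65
tool d mm [-0.1 -0.7 32.9] turn 0.02 pos [0.5243 0.1571 0.0794] yaw -106.03 F [-0.   0.3 -2.3] clk 31.7
```

View pics/s11.png

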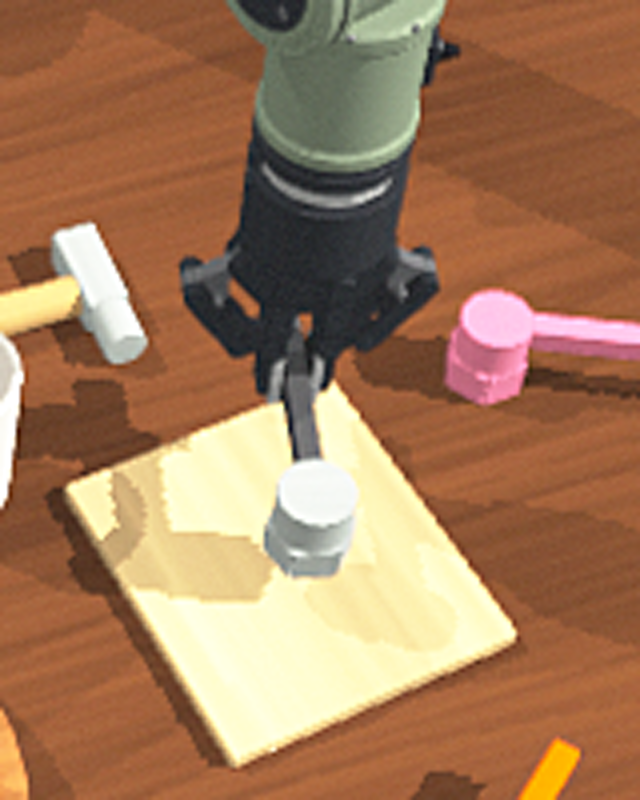

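Request:
servo_tool:
  deltas: [0, 0, 10, 0, 0, 0, 10, 0, 0, 0, 6, 0, 0, 0, 3, 0, 0, 0, 1.5, 0, 0, 0, 0, 0]

```text
clock: 32.3
ee_pos: [0.5242, 0.1565, 0.0483]
ee_rot: [3.142, -0.0, -1.851]
ft_force: [-0.2, -0.0, -3.4]
finger_gap: 0.0125
```

```bash
python3 -c "
from h import *
togo(.525,.157,.0465,-106.05)"
```

```text
tool d mm [-0.7 -0.6  1.8] turn 0.0 pos [0.5242 0.1565 0.0483] yaw -106.05 F [-0.2 -0.  -3.4] clk 32.3
```

Request:
servo_tool:
  deltas: [0, 0, 0.8, 0, 0, 0, 0.8, 0, 0, 0, 0, 0]

```text
clock: 32.6
ee_pos: [0.5242, 0.1565, 0.047]
ee_rot: [-3.141, -0.0, -1.851]
ft_force: [-0.7, 0.4, -3.4]
finger_gap: 0.0125
```

```bash
python3 -c "
from h import *
togo(.525,.157,.0465,-106.05)"
```

```text
tool d mm [-0.7 -0.7  0.5] turn 0.01 pos [0.5242 0.1565 0.047 ] yaw -106.04 F [-0.7  0.4 -3.4] clk 32.6
```

Request:
servo_tool:
  deltas: [0, 0, 0.7, 0, 0, 0, 0.7, 0, 0, 0, 0, 0]

```text
clock: 32.9
ee_pos: [0.524, 0.1566, 0.046]
ee_rot: [-3.141, 0.0, -1.851]
ft_force: [-3.9, 0.2, 2.4]
finger_gap: 0.0128
```

```bash
python3 -c "
from h import *
togo(.525,.157,.0465,-106.05)
r.read_camera('top');print(r.state()['ft_force'])"
```

```text
tool d mm [-0.6 -0.8 -0.5] turn 0.01 pos [0.524  0.1566 0.046 ] yaw -106.04 F [-3.9  0.2  2.4] clk 32.9
[-2.20835182  0.85694687  2.94799981]
```

Contact with the board. I'll release and rise.

Request:
servo_tool:
  deltas: [0, 0, 0, 0, 0, 0, 0, 0, 0, 0, 0, 0, 0, 0, 0, 0, 0, 0, 0, 0]
  hand: 50

```text
clock: 33.45
ee_pos: [0.5243, 0.1565, 0.0454]
ee_rot: [-3.141, 0.0, -1.851]
ft_force: [0.1, -0.6, 0.3]
finger_gap: 0.05
```

Request:
servo_tool:
  deltas: [0, 0, -10, 0, 0, 0, -20, 0, 0, 0, -30, 0, 0, 0, -30, 0, 0, 0, -30, 0, 0, 40, -20, 0, 0, 40, 0, 0, 0, 40, 0, 0, 0, 0, 0, 0, 0, 0, 0, 0]

```text
clock: 34.45
ee_pos: [0.4087, 0.19, 0.1865]
ee_rot: [-3.14, 0.001, -1.849]
ft_force: [0.2, -0.8, -0.1]
finger_gap: 0.05
```

```bash
python3 - <<'E'
from h import *
np.set_printoptions(precision=4,suppress=True)
d=cam("scene");save(d,"f1.png",None,1.4)
save(d,"f2.png",(175,190,245,260),10)
# hex overlay for q=2.1
im=cv2.imread("pics/f2.png")
w=np.radians(1.4)-2.1
a=w+np.radians(30)+np.arange(6)*np.pi/3
for z,R in((.0625,.015),(.0655,.0135)):
    rr=R/np.cos(np.pi/6)
    q=proj(d,np.c_[.5912+rr*np.cos(a),-.1798+rr*np.sin(a),np.full(6,z)])
    cv2.polylines(im,[np.round((q-[175,190]+.5)*10-.5).astype(np.int32)],True,(0,0,255),1)
cv2.imwrite("pics/f3.png",im)
dt=cam("top");C=cloud(dt);save(dt,"f4.png",None,1.4)
m=(np.abs(C[...,2]-.06)<.012)&(C[...,0]>.4)&(C[...,0]<.68)&(C[...,1]>.05)&(C[...,1]<.25)
P=C[m];A=np.c_[P[:,:2]-P[:,:2].mean(0),np.ones(len(P))];print(len(P),np.linalg.lstsq(A,P[:,2],rcond=None)[0])
print(r.state()["ee_pos"],r.state()["ft_force"],r.state()["finger_gap"],r.state()["clock"])
for t in("cup","hammer","finial","wrench"):
    print(t,[(round(x["at"][0]*560,1),round(x["at"][1]*420,1),round(x["score"],2)) for x in r.landmark_of("top",t)])
E
```

```text
663 [0.0141 0.0255 0.0591]
[0.4099 0.1898 0.1861] [ 1.2435  0.1758 -0.4663] 0.04995469527927739 34.55
cup [(278.3, 264.5, 0.78)]
hammer [(258.3, 308.6, 0.89), (277.2, 265.2, 0.63), (333.3, 221.4, 0.48)]
finial [(390.8, 174.0, 0.65)]
wrench [(136.7, 248.6, 0.78), (207.1, 204.5, 0.77), (224.5, 109.8, 0.62)]
```

View pics/f1.png

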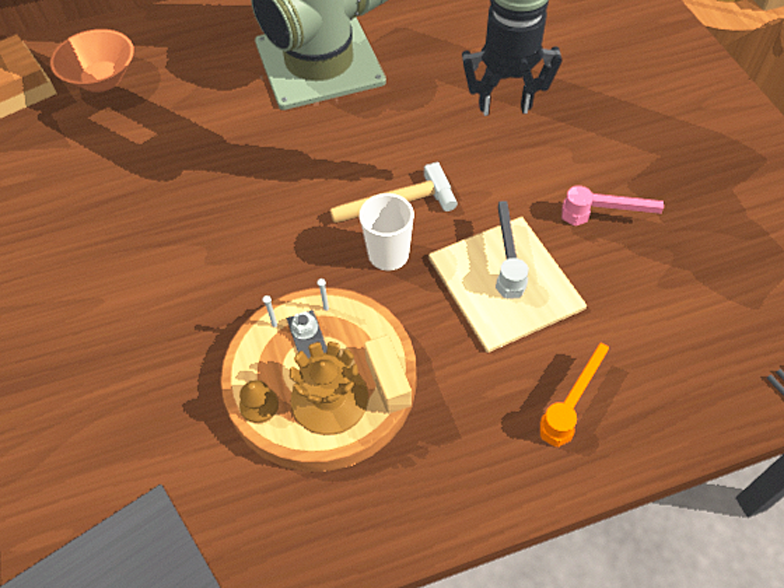

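View pics/f3.png

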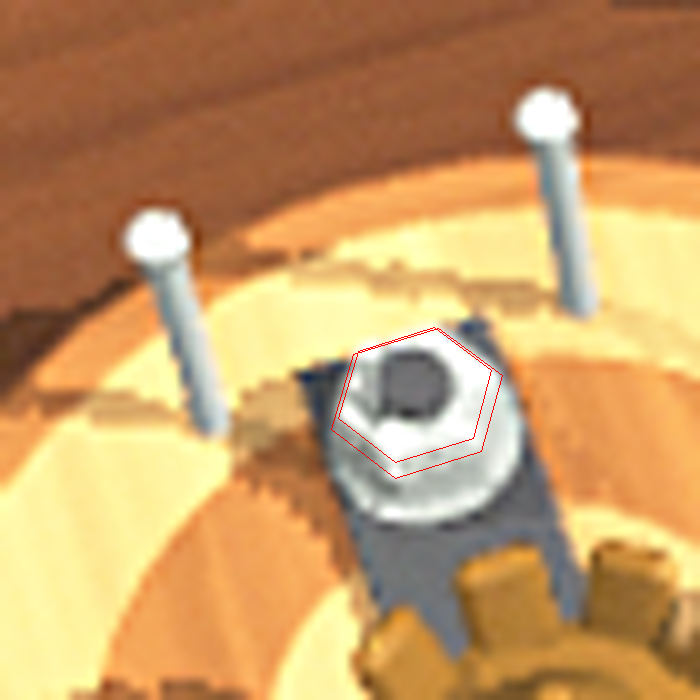

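View pics/f4.png

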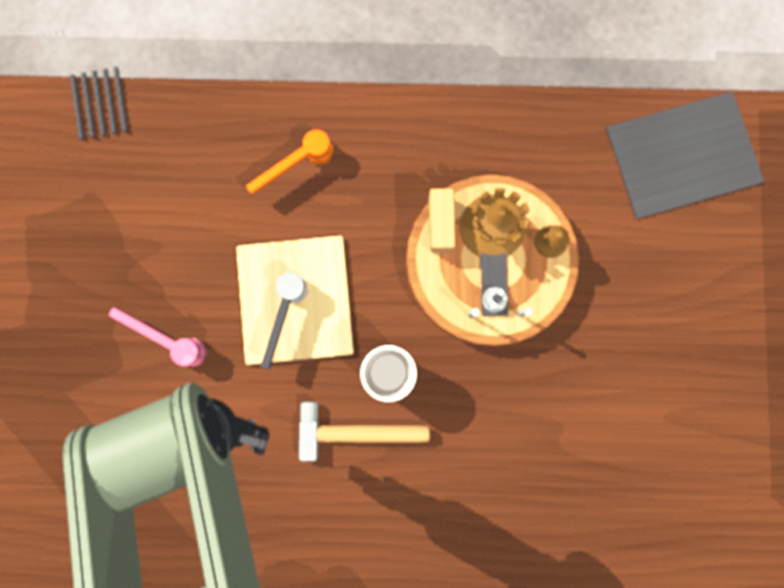

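The hexagon drawn for 2.1 rad lies on the nut's visible edges. The wrench stands level on the board (pixel 290,288 in the enlarged top view), and the cup, hammer and finial are where they were. I'm handing in.

```bash
python3 -c "
from h import *
print(r.close_job())"
```

```text
the job is handed in; nothing more can be done
None
```

I tightened the nut to its stop with the steel wrench and stood the wrench back upright on the plywood board. The job was handed in at about 35 s of the 72 s. It reports no verdict, so whether it passed is not confirmed.

**Tightening:** It took three bites between the pins, with the wrench lifted clear of the nut before each new one. At the stop the torque rose from a steady 0.5 N m to an estimated 1.1 N m. I held that for about 0.7 s, then backed off to zero before lifting off.

**Last checks:**
- A hexagon drawn for 2.1 rad lies on the nut's visible edges. That check repeats every 60°, so the full turn count rests on adding up the three swings (about 32 + 60 + 28 = 120°).
- The wrench stands about 20 mm from the board's centre, upright within about 0.03 rad.
- The cup, hammer and finial show at the same picture positions as at the start, within the detectors' few pixels of scatter. The gripper is clear of everything.

**Disagreements and limits:**
- The scene camera and the arm's own readings differed by 1 to 3 mm at the wrench head. I settled the alignment by camera comparison and force feedback.
- The 1.1 N m comes from noisy wrist readings (0.99 to 1.20 N m while held). The contact force on the nut's flats was not measured directly.

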